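# Change over the cartridge warming cabinet

## Robot

A 6-joint arm with a two-finger parallel gripper is mounted at the origin on a cart in front of the work surface, level with it; the furniture and walls round the work are solid. World frame = base frame: x ahead of the robot, y to its left, z up, the work surface at z = 0. Lengths are in m, angles in degrees, forces in N, time in s.
With the tool pointing down it reaches from about 0.15 to 0.775 m from the base axis. Payload 6.1 kg.
Tool frame: the origin (TCP) lies at the very end of the fingers, on their centre line; the grasp point (between the pads) lies 19 mm behind it (hold_point_z is the distance from the TCP to the grasp point, in m); z points along the fingers, y is the line along which they close (so a half turn about z gives the same grasp; the last joint's range is limited). The gripper opens to 85 mm and grips with 20 to 120 N. Pads are 22 mm wide; open, the fingers measure 114 mm over their backs; the gripper's body (76 mm by 85 mm) begins 54 mm behind the grasp point. The pads swing forward as they close: fully open they stand 13 mm farther back than shut.
Start: joints at [0, 7.208, -2.269, 80.523, 0, 90], TCP at [0.525, -0, 0.2] pointing down, gripper open.
Joint ranges: [-155.77, 155.77], [-54.66, 111.73], [-72.52, 77.12], [-102.08, 115.82], [-83.92, 84.16], [-180, 180]. Speed limits (degrees/s): [136.94, 136.94, 172.46, 180, 180, 180].

## Interface

Orientations are given as [roll, pitch, yaw] about the fixed x, y, z axes, in that order (R = Rz(yaw) Ry(pitch) Rx(roll)).
In Python, from rig import sense, grab_frame, sign_off, hold_point_z gives the robot as it stands.
- The arm moves only by the tool move_arm, never from a script. Its argument "plan" is a list of rows, each a list of 7 numbers: the closure, from 0 (fully open) to 1 (shut), then the shift along the tool's x, y, z in units of 25 mm (1.0 is 25 mm), then the turn, a rotation vector about the tool's x, y, z in units of 5 degrees (1.0 is 5 degrees). In form: [[jaw, dx, dy, dz, ax, ay, az], ...]. A call has 1 to 20 rows; each row shifts and turns the commanded pose from where the row before left it, along the tool's axes as they then stand; what a row does not reach is not made up. A row lasts 1/12 s, in which the tool goes at most 41.7 mm and 7.16 degrees, less where a joint would pass 70% of its speed; a pose out of reach is approached as far as the arm can. A call is refused whole if a number of a shift passes 1 or a number of a turn 1, either way. A call with a gripper value outside its range is refused whole. The fingers move at their own pace and stop on an object; "force" is the grip in N (left out, the last holds). Time passes only in rows, so rows that do not move let the fingers close. It gives the time, the measured TCP pose, the force, the opening and the grip force at its end, in the units of the state.
- sense(): the state, without advancing time (a new reading comes with each control period).
- grab_frame(name): name is "scene" or "side" or "wrist"; returns a dict with "color" (400x640x3 uint8, red, green, blue), "depth" (400x640 float32, m along the optical axis (not along the pixel's ray), 0 where there is no reading), "camera_matrix" (3x3 intrinsics, pixels), "R" (3x3) and "t" (3): a world point X has camera coordinates R X + t. Camera axes: x right, y down, z forward; pixel columns grow to the right and rows downward; lengths in m; the calibration is good to about 2 mm. A picture is of the moment at which its call begins.
- sign_off(): hands the job in; it is judged then, once.
The state is a dict: "t": time; "joint_pos": joint angles; "joint_vel": joint speeds; "tau": joint torques, N m; "eef_pos": TCP position; "orientation": TCP orientation; "ft_force": force on the tool from outside, world axes, zero at the start; "moment": the same for the moment, N m; "finger_gap": opening from 0.0 (shut) to 1.0 (fully open); "gripper_force": force on a finger pad.
Only numpy, scipy, OpenCV 4.12 (cv2) and the standard library are available. Lean on these libraries where they do the work, as an engineer would, in place of code of your own. Each camera call takes 0.05 s, during which the arm holds its last target. There are 200 camera calls.

## Task

Change over the cartridge warming cabinet: the green cartridge in it is ready, so stand it in the blue carrier, and stand every cold cartridge (not green) from the carrier in the cabinet, nose down, one to a bore, upright and fully home; the hood is low, so each has to be tipped in or out and straightened. Then swing the door shut until its catch seats, and only then start the warm-up by pushing the green plunger on top all the way down to its stop and letting it spring back. Leave the multimeter, the masking tape and the solder reel where they are.

Things in the scene. Friction and masses are not known exactly. Their poses are not given: they have to be found in the camera images.
- cartridge_white: Hard plastic cartridge with white body and grey nose and cap; 180 mm long, about 110 g. Origin at its nose end, z runs from nose to head. Nose 10 mm in diameter for 17 mm, domed shoulder up to 30 mm, round body 28 mm in diameter, eared flange 32 x 42 mm at 172-176 mm, cap up to 180 mm. Starts upright, nose down on the floor of a carrier hole. Absent from some starts.
- cartridge_amber: Hard plastic cartridge with clear amber body and black nose and cap; 180 mm long, about 110 g. Origin at its nose end, z runs from nose to head. Nose 10 mm in diameter for 17 mm, domed shoulder up to 30 mm, round body 28 mm in diameter, eared flange 32 x 42 mm at 172-176 mm, cap up to 180 mm. Starts upright, nose down on the floor of a carrier hole. Absent from some starts.
- cartridge_black: Hard plastic cartridge with black body and orange nose and cap; 180 mm long, about 110 g. Origin at its nose end, z runs from nose to head. Nose 10 mm in diameter for 17 mm, domed shoulder up to 30 mm, round body 28 mm in diameter, eared flange 32 x 42 mm at 172-176 mm, cap up to 180 mm. Starts upright, nose down on the floor of a carrier hole. Absent from some starts.
- carrier: Blue plastic carrier block, 80 x 250 x 50 mm (x, y, z; plus a 9 mm lug at each end), loose, 1.3 kg. Origin at the centre of its underside. A row of three holes along its y axis, 85 mm apart (y = +85, 0, -85 mm), 32 mm in diameter, 30 mm deep, each with a nose pocket 14 mm wide and 16 mm deep below, its floor 4 mm above the table.
- warmer: White bench cabinet, fixed, front to its -x, origin on the table under the middle bore. Aluminium block with 3 bores, x -35..+35 mm, top at z 60 mm; housing behind it from x +35. Side walls, inner faces y +-150, reach forward to x -45, 226 high. Fixed hood from x -10 to the back, underside z 226, top 240. Open in front of the hood, and above there, while the door is open.
- warmer_door (a joint): Cabinet door, rad: 0 = shut, opens towards the robot about an upright hinge at the front left, to 2.5. Swings lightly, stays where left. Near shut (last 17 mm at the edge) it rides over a sprung ball, about 6 N at the edge, and is then pulled shut. Opened less than about 2.1 it hinders the arm. Black bar handle, 30 mm off the outer face, 22 mm from the free edge, z 75-155 mm.
- door_hinge (a point): Point on the door's hinge axis, in the plane of its inner face, 130 mm above the table. Turns with the door: its -y axis runs along the door to the free edge, -x points out of the outer face. The door is 9 mm thick, 316 mm wide, from 22 to 240 mm above the table; along its top a return reaches 33 mm inward (z 228-240), save for the 30 mm next to the hinge.
- door_edge (a point): Point on the free edge of the door, on its outer face, 130 mm above the table, 316 mm from the hinge.
- start_plunger (a joint): Stroke of the time switch's green plunger on top of the hood, in m: 0 = up, 0.014 = down at its stop. Spring return; about 3 N to start, 9 N at the stop.
- plunger_top (a point): Centre of the top of the plunger's round green head (36 mm in diameter), 290 mm above the table when up; the plunger moves straight down.
- multimeter: Yellow and black multimeter, 152 x 78 x 48 mm, lying loose on the table; origin at the centre of its underside.
- masking_tape: Roll of masking tape, 94 mm across, 25 mm high, lying loose; origin at the centre of its underside.
- solder_reel: Reel of solder, 56 mm across, 46 mm high, standing loose; origin at the centre of its underside.
- warm_1: Warmed cartridge, green body with yellow nose and cap, same shape, size and axes as the others (origin at the nose end, z to the head). At the start it stands fully home in the left bore of the cabinet. Exactly one of warm_1, warm_2 and warm_3 is there; the others are absent.
- hole_1 (a point): Centre of the mouth of a hole in the carrier, at its top face, at the carrier's y = +85 mm; it moves with the carrier.
- warm_2: Warmed cartridge, green body with yellow nose and cap, same shape, size and axes as the others (origin at the nose end, z to the head). At the start it stands fully home in the middle bore of the cabinet. Exactly one of warm_1, warm_2 and warm_3 is there; the others are absent.
- hole_2 (a point): Centre of the mouth of a hole in the carrier, at its top face, at the carrier's y = +0 mm; it moves with the carrier.
- warm_3: Warmed cartridge, green body with yellow nose and cap, same shape, size and axes as the others (origin at the nose end, z to the head). At the start it stands fully home in the right bore of the cabinet. Exactly one of warm_1, warm_2 and warm_3 is there; the others are absent.
- hole_3 (a point): Centre of the mouth of a hole in the carrier, at its top face, at the carrier's y = -85 mm; it moves with the carrier.
- bore_1 (a point): Centre of the mouth of the left bore (seen from the robot), turned like the cabinet. 80 mm apart, 31 mm wide, 30 mm deep, then a nose pocket 12 mm wide, 20 mm deep. Fully home, the nose end is 47 mm below the mouth, the head 133 above. Under the hood a cartridge can only stand up once its nose is some 20 mm in: enter with the head leaning out to the front (over 10 deg), then straighten.
- bore_2 (a point): Centre of the mouth of the middle bore (seen from the robot), turned like the cabinet. 80 mm apart, 31 mm wide, 30 mm deep, then a nose pocket 12 mm wide, 20 mm deep. Fully home, the nose end is 47 mm below the mouth, the head 133 above. Under the hood a cartridge can only stand up once its nose is some 20 mm in: enter with the head leaning out to the front (over 10 deg), then straighten.
- bore_3 (a point): Centre of the mouth of the right bore (seen from the robot), turned like the cabinet. 80 mm apart, 31 mm wide, 30 mm deep, then a nose pocket 12 mm wide, 20 mm deep. Fully home, the nose end is 47 mm below the mouth, the head 133 above. Under the hood a cartridge can only stand up once its nose is some 20 mm in: enter with the head leaning out to the front (over 10 deg), then straighten.

How it is judged:
By the outcome, as a careful person would: the job done as asked, in the order asked, and still so for the second after the job is handed in, with the robot touching nothing.
Of cartridge_white, cartridge_amber, cartridge_black only 2 to 3 are there at a start; the rules pass over those that are not, and their reading is None.
Of warm_1, warm_2, warm_3 only 1 to 1 are there at a start; the rules pass over those that are not, and their reading is None.
At some moment in a run one of carrier may be knocked a few centimetres aside while the robot is not near it.
It also fails if it takes over 210 s, if anything falls off the work surface, if the arm or the gripper's body presses on something with over 40 N, if the wrist force passes 120 N, or if a joint passes its speed limit or range.

## Working session

There is one attempt and no reset: what is moved stays moved. The work goes in short steps, Python scripts to look and compute and a tool call to move; the robot and the scene stay as the last step left them, time stands still between calls to the robot, and variables do not carry over. Pictures are saved under pics/ and viewed, at most 14 in all, crops included, and the job is handed in when it is done.

Besides the shell and the picture viewer there is one more tool, called after ">>>" by a JSON object that holds its "fn" and its "kwargs". move_arm: Moves the arm, as the interface text tells. Its arguments: {"type":"object","properties":{"plan":{"type":"array","items":{"type":"array","items":{"type":"number"}}},"force":{"type":"number"}},"required":["plan"]}

```bash
ls; mkdir -p pics; python3 - <<'E'
from rig import *
import cv2,numpy as np
print(sense(),hold_point_z)
a=grab_frame("scene");b=grab_frame("side")
for n,f in(("scene",a),("side",b)):
    cv2.imwrite(f"pics/{n}0.png",f["color"][:,:,::-1]); np.savez(f"{n}0.npz",**f)
    print(n,f["camera_matrix"].tolist(),(-f["R"].T@f["t"]).tolist(),f["R"].tolist())
E
```

```text
pics
{'t': 0.0, 'joint_pos': array([-9.35902862e-04,  7.24004568e+00, -2.32569552e+00,  8.05216517e+01,
        8.62607563e-04,  8.99988762e+01]), 'joint_vel': array([ 0.06330908,  0.09928054,  0.0246987 ,  0.01600358, -0.05879654,
       -0.07866026]), 'tau': array([-1.88969068e-03, -4.35916471e+01,  3.52923596e+01,  1.73015334e-02,
       -7.00984879e-05, -2.14169546e-05]), 'eef_pos': array([ 5.24564711e-01, -3.65297841e-06,  1.99545358e-01]), 'orientation': array([-1.79912607e+02, -8.64320751e-04,  9.00001866e+01]), 'ft_force': array([ 0.29725718,  0.41909599, -0.05015998]), 'moment': array([ 0.04412491,  0.00215522, -0.00382331]), 'gripper_force': 0.0, 'finger_gap': 0.997952799627954} 0.0187
scene [[459.0415829249277, 0.0, 316.4861313864651], [0.0, 459.0415829249277, 203.73942751646794], [0.0, 0.0, 1.0]] [-0.4089323443116498, 0.5603423844521973, 1.1386885558603854] [[-0.47703230873060887, -0.8787293272439329, -0.01658149174743061], [-0.569615355066444, 0.3234824673359474, -0.7555775543243568], [0.6693119778546281, -0.350989832855131, -0.6548493059724912]]
side [[441.01455058148525, 0.0, 322.4286364076718], [0.0, 441.01455058148525, 193.18650813907553], [0.0, 0.0, 1.0]] [-0.5719356796637385, 0.3159658322318659, 1.1211410346053974] [[-0.22114786247956575, -0.9752157506251672, 0.006918283986013193], [-0.5990873570257635, 0.13024945013283784, -0.7900186196489161], [0.7695374984837349, -0.1788555855227492, -0.6130438140579434]]
```

View pics/scene0.png

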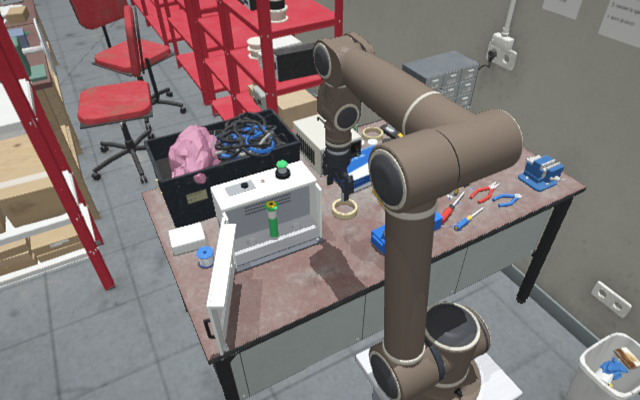

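View pics/side0.png

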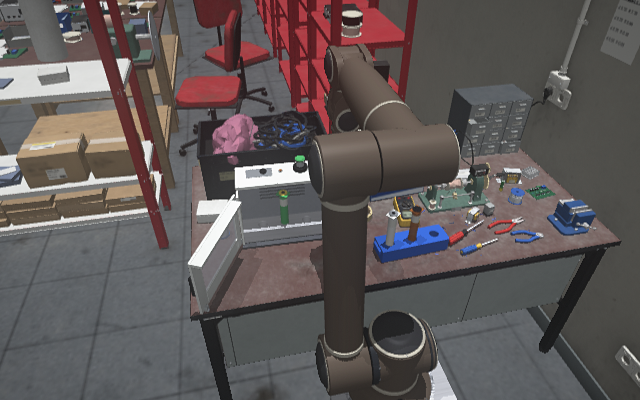

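The side view shows the blue carrier at about (410,243) holding white (391,228) and amber (414,225), with the hole at (435,233) empty. The green cartridge is in the cabinet at (283,208), and the door stands open at (215,255). Next I'll measure these.

```bash
cat > h.py <<'E'
import numpy as np, cv2
def cloud(f):
    K=f["camera_matrix"];d=f["depth"];v,u=np.mgrid[:d.shape[0],:d.shape[1]]
    c=np.stack([(u-K[0,2])/K[0,0]*d,(v-K[1,2])/K[1,1]*d,d],-1)
    P=(c-f["t"])@f["R"]; P[d==0]=np.nan
    return P
def hsv(f): return cv2.cvtColor(np.ascontiguousarray(f["color"]),cv2.COLOR_RGB2HSV)
def inr(P,b): return np.all((P>np.array(b)[:,0])&(P<np.array(b)[:,1]),-1)
def proj(f,X):
    c=np.asarray(X)@f["R"].T+f["t"];p=c@f["camera_matrix"].T;return p[...,:2]/p[...,2:]
E
python3 - <<'E'
from h import *
b=dict(np.load("side0.npz"));a=dict(np.load("scene0.npz"))
def box(n,P,m):
    Q=P[m]
    r=cv2.minAreaRect(Q[:,:2].astype(np.float32)*1000)
    print(n,m.sum(),"med",np.nanmedian(Q,0).round(4),"lo",np.percentile(Q,2,axis=0).round(3),"hi",np.percentile(Q,98,axis=0).round(3),"rect",r)
for n,f in(("side",b),("scene",a)):
    P=cloud(f);H=hsv(f)
    blue=(H[...,0]>105)&(H[...,0]<125)&(H[...,1]>150)
    ok=inr(P,[(.2,.7),(-.35,.1),(.042,.056)])
    if (blue&ok).sum()>20: box(n+" carrier top",P,blue&ok)
    g=(H[...,0]>45)&(H[...,0]<80)&(H[...,1]>120)
    m=g&inr(P,[(.3,1),(-.2,.6),(.05,.23)]); box(n+" green",P,m)
    m=g&inr(P,[(.3,1),(-.2,.6),(.25,.32)]); box(n+" plunger",P,m)
    w=(H[...,1]<40)&(H[...,2]>150)
    m=w&inr(P,[(.4,1.1),(-.3,.7),(.232,.248)]); box(n+" hood/door top",P,m)
    # door histogram
v=cv2.resize(b["color"][150:330,170:470,::-1],None,fx=2.6,fy=2.6,interpolation=cv2.INTER_CUBIC);cv2.imwrite("pics/sidecrop.png",v)
v=cv2.resize(a["color"][140:370,130:400,::-1],None,fx=2.6,fy=2.6,interpolation=cv2.INTER_CUBIC);cv2.imwrite("pics/scenecrop.png",v)
E
```

```text
side carrier top 881 med [ 0.4457 -0.2279  0.0482] lo [ 0.414 -0.347  0.043] hi [ 0.498 -0.122  0.054] rect ((455.4418640136719, -231.00143432617188), (84.84022521972656, 240.51246643066406), 3.5185422897338867)
side green 17 med [0.6193 0.1685 0.1848] lo [0.605 0.068 0.178] hi [0.87  0.184 0.192] rect ((738.6321411132812, 128.29635620117188), (22.605411529541016, 283.94293212890625), 67.8598861694336)
side plunger 40 med [0.6846 0.1056 0.2861] lo [0.674 0.091 0.282] hi [0.699 0.121 0.291] rect ((685.3997192382812, 107.90884399414062), (28.838069915771484, 30.298770904541016), 43.132442474365234)
side hood/door top 1834 med [0.6487 0.2697 0.2385] lo [0.409 0.09  0.235] hi [0.737 0.418 0.242] rect ((648.26220703125, 252.83920288085938), (243.04129028320312, 591.8697509765625), 34.86389923095703)
scene carrier top 172 med [ 0.4623 -0.1298  0.048 ] lo [ 0.423 -0.348  0.043] hi [ 0.491 -0.111  0.053] rect ((456.02191162109375, -228.397216796875), (77.07598876953125, 238.94679260253906), 1.4525856971740723)
scene green 185 med [0.6213 0.1825 0.114 ] lo [0.613 0.026 0.059] hi [0.865 0.196 0.19 ] rect ((743.37744140625, 107.96371459960938), (41.287296295166016, 312.50750732421875), 57.8118782043457)
scene plunger 61 med [0.6838 0.108  0.2872] lo [0.672 0.093 0.28 ] hi [0.7   0.122 0.292] rect ((684.3092651367188, 108.8183822631836), (28.82926368713379, 29.66524887084961), 61.97797393798828)
scene hood/door top 3084 med [0.6494 0.2477 0.2396] lo [0.41  0.028 0.234] hi [0.74  0.42  0.244] rect ((645.7363891601562, 223.6268310546875), (282.06207275390625, 640.2109375), 35.58743667602539)
```

View pics/sidecrop.png

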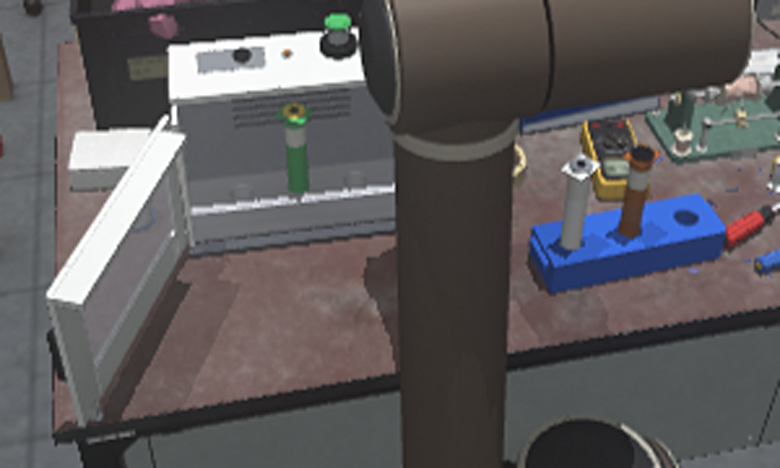

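View pics/scenecrop.png

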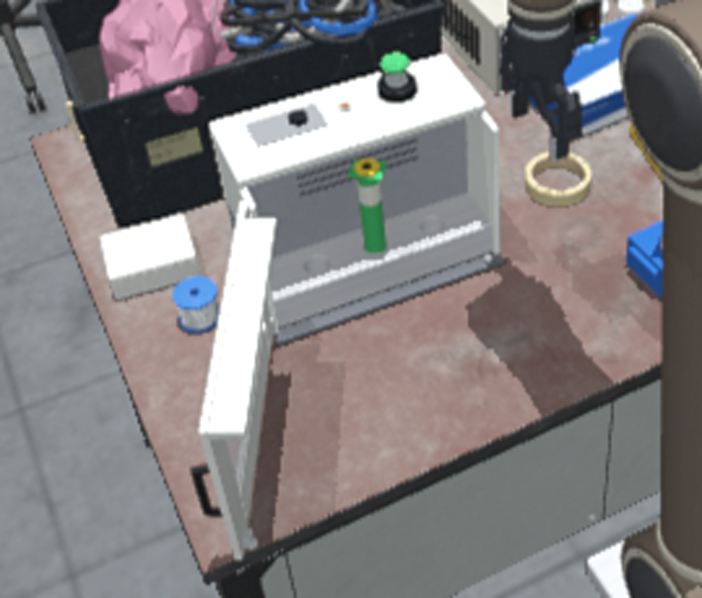

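```bash
python3 - <<'E'
from h import *
from scipy.optimize import least_squares
def circ(Q,r,n):
    s=least_squares(lambda p:np.hypot(Q[:,0]-p[0],Q[:,1]-p[1])-r,Q[:,:2].mean(0)+[.012,-.006],loss='soft_l1',f_scale=.002)
    print(n,len(Q),s.x.round(4),"res",np.abs(s.fun).mean().round(4))
for n in("scene","side"):
    f=dict(np.load(n+"0.npz"));P=cloud(f);H=hsv(f)
    print("==",n)
    g=(H[...,0]>45)&(H[...,0]<80)&(H[...,1]>100)
    m=g&inr(P,[(.58,.68),(.14,.22),(.065,.16)])
    if m.sum()>20: circ(P[m],.014,"green")
    m=g&inr(P,[(.64,.74),(.06,.16),(.284,.297)]); print("plunger",P[m].mean(0).round(4), P[m].min(0).round(3),P[m].max(0).round(3))
    # block front face
    x=np.arange(.5,.7,.01)
    m=inr(P,[(.5,.66),(-.02,.36),(.025,.05)])
    Q=P[m]
    for y in np.arange(0,.36,.03):
        s=Q[(Q[:,1]>y)&(Q[:,1]<y+.03)]
        if len(s)>5: print("front y%.3f"%s[:,1].mean(),np.percentile(s[:,0],[10,50,90]).round(4),len(s))
    # hood top front edge
    m=inr(P,[(.5,.8),(-.05,.40),(.235,.245)]);Q=P[m]
    for y in np.arange(0,.40,.03):
        s=Q[(Q[:,1]>y)&(Q[:,1]<y+.03)]
        if len(s)>5: print("hood y%.3f"%(y+.015),np.percentile(s[:,0],[0,3,97]).round(4),len(s))
    # door outer / top
    m=inr(P,[(.35,.62),(.3,.5),(.225,.245)]);Q=P[m];print("doortop",len(Q),Q.min(0).round(3),Q.max(0).round(3));
    r=cv2.minAreaRect(Q[:,:2].astype(np.float32)*1000);print(r, cv2.boxPoints(r).round(0).tolist())
    # cartridges
    hw=(H[...,1]<40)&(H[...,2]>120)
    m=hw&inr(P,[(.38,.52),(-.36,-.08),(.06,.16)])
    if m.sum()>20: circ(P[m],.014,"white")
    am=(H[...,0]<22)&(H[...,1]>120)
    m=am&inr(P,[(.38,.52),(-.36,-.08),(.06,.16)])
    if m.sum()>20: circ(P[m],.014,"amber")
E
```

```text
== scene
green 126 [0.6323 0.1784] res 0.002
plunger [0.6857 0.1074 0.2877] [0.667 0.091 0.284] [0.703 0.122 0.293]
front y0.028 [0.5787 0.5813 0.5923] 10
front y0.044 [0.5882 0.5912 0.5948] 47
front y0.078 [0.5922 0.5944 0.6404] 51
front y0.103 [0.5919 0.5956 0.6441] 62
front y0.135 [0.5926 0.5956 0.5985] 43
front y0.164 [0.5936 0.5972 0.5992] 43
front y0.195 [0.5952 0.5973 0.6015] 46
front y0.225 [0.5966 0.5997 0.6019] 47
front y0.255 [0.5981 0.6031 0.6514] 77
front y0.286 [0.5984 0.6023 0.6045] 47
front y0.314 [0.6004 0.6033 0.6054] 44
front y0.344 [0.5564 0.5812 0.5949] 35
hood y0.015 [0.5681 0.6177 0.7282] 67
hood y0.045 [0.6123 0.6155 0.7303] 216
hood y0.075 [0.6109 0.6174 0.726 ] 155
hood y0.105 [0.6147 0.6167 0.7333] 113
hood y0.135 [0.6153 0.6196 0.7358] 204
hood y0.165 [0.6177 0.6228 0.7339] 219
hood y0.195 [0.6191 0.6226 0.7355] 236
hood y0.225 [0.6193 0.6227 0.738 ] 209
hood y0.255 [0.6209 0.6251 0.7414] 229
hood y0.285 [0.6241 0.6268 0.7411] 244
hood y0.315 [0.5324 0.5483 0.7415] 261
hood y0.345 [0.5    0.5039 0.7052] 207
hood y0.375 [0.5003 0.501  0.5511] 98
doortop 111
[... 734 characters left out ...]
.5745 0.5912] 49
hood y0.075 [0.6145 0.6161 0.73  ] 36
hood y0.105 [0.6119 0.6158 0.6669] 88
hood y0.135 [0.6156 0.6179 0.7304] 150
hood y0.165 [0.6155 0.6215 0.7353] 162
hood y0.195 [0.618  0.6211 0.7343] 172
hood y0.225 [0.6188 0.6234 0.7352] 154
hood y0.255 [0.6206 0.6248 0.7361] 169
hood y0.285 [0.6224 0.6247 0.7386] 178
hood y0.315 [0.5308 0.5401 0.7368] 179
hood y0.345 [0.5001 0.5047 0.6766] 132
hood y0.375 [0.5003 0.5009 0.549 ] 61
doortop 861 [0.35  0.321 0.225] [0.618 0.463 0.244]
((475.15081787109375, 379.3763732910156), (45.775352478027344, 296.4217529296875), 63.356197357177734) [[332.0, 425.0], [597.0, 292.0], [618.0, 333.0], [353.0, 466.0]]
amber 31 [ 0.4583 -0.2463] res 0.0014
```

Cabinet yaw is about −2.6°, bore_2 is near (0.631, 0.178), and the door is open about 1.99 rad. I'll locate the reel and write a planning helper, since the door should open a bit further.

```bash
cat >> h.py <<'E'
from scipy.spatial.transform import Rotation as Ro
def T(p,rpy):
    M=np.eye(4);M[:3,:3]=Ro.from_euler('xyz',rpy,degrees=True).as_matrix();M[:3,3]=p;return M
def D(r): # row -> body transform
    M=np.eye(4);M[:3,3]=np.array(r[:3])*.025;M[:3,:3]=Ro.from_rotvec(np.radians(np.array(r[3:])*5)).as_matrix();return M
from scipy.linalg import logm,expm
def rows(A,B,n=None,vmax=.9):
    """n equal rows (screw) + a trimming row, from pose A to B"""
    X=np.linalg.inv(A)@B
    def step(n):
        L=np.real(logm(X))/n;E=expm(L)
        return np.r_[E[:3,3]/.025,np.degrees(Ro.from_matrix(E[:3,:3]).as_rotvec())/5]
    if n is None:
        n=1
        while np.abs(step(n)).max()>vmax or np.linalg.norm(step(n)[3:])>1.3: n+=1
    r=step(n).round(2);M=A.copy()
    for _ in range(n): M=M@D(r)
    X=np.linalg.inv(M)@B
    q=np.r_[X[:3,3]/.025,np.degrees(Ro.from_matrix(X[:3,:3]).as_rotvec())/5].round(2)
    print(f"{n} x",(r+0).tolist()," then",(q+0).tolist())
    return M@D(q)
def now(s=None):
    from rig import sense
    s=s or sense();return T(s["eef_pos"],s["orientation"])
def tool(yaw,alpha):
    """tool z pointing along yaw, alpha deg below horizontal; tool y horizontal"""
    c,s=np.cos(np.radians(yaw)),np.sin(np.radians(yaw));ca,sa=np.cos(np.radians(alpha)),np.sin(np.radians(alpha))
    z=np.array([c*ca,s*ca,-sa]);y=np.array([-s,c,0]);R=np.stack([np.cross(y,z),y,z],1);return R
def pose(grasp,R,hold=.0187):
    M=np.eye(4);M[:3,:3]=R;M[:3,3]=np.asarray(grasp)+R[:,2]*hold;return M
E
python3 - <<'E'
from h import *
f=dict(np.load("scene0.npz"));P=cloud(f);H=hsv(f)
blue=(H[...,0]>95)&(H[...,0]<125)&(H[...,1]>120)
m=blue&inr(P,[(.3,.8),(.3,.7),(.0,.08)]);Q=P[m];print("reel",len(Q),np.percentile(Q,[3,50,97],axis=0).round(3))
m=inr(P,[(.3,.8),(.3,.7),(.005,.2)]);
h=np.array([.594,.337]);d=P[...,:2]-h;r=np.hypot(d[...,0],d[...,1]);ang=(np.degrees(np.arctan2(d[...,1],d[...,0])))
phi=np.radians((-92.6-ang)%360)
for lo in np.arange(1.9,3.0,.1):
    s=m&(phi>lo)&(phi<lo+.1)&(r<.34)&(r>.03)
    if s.sum()>3: print(lo.round(1),s.sum(),"r",np.percentile(r[s],[2,98]).round(3),"z",np.percentile(P[s][:,2],[2,98]).round(3))
print(sense if 0 else now()[:3,:3].round(2).tolist())
E
```

```text
reel 172 [[0.653 0.385 0.002]
 [0.677 0.407 0.045]
 [0.701 0.43  0.05 ]]
1.9 680 r [0.05  0.319] z [0.024 0.189]
2.0 210 r [0.035 0.32 ] z [0.027 0.187]
2.1 6 r [0.292 0.317] z [0.006 0.151]
2.8 8 r [0.115 0.175] z [0.006 0.007]
[[0.0, 1.0, -0.0], [1.0, -0.0, -0.0], [-0.0, -0.0, -1.0]]
```

>>> {"fn": "move_arm", "kwargs": {"plan": [[1,0.96,-0.48,0,0,0,0],[1,0.96,-0.48,0,0,0,0],[1,0.96,-0.48,0,0,0,0],[1,0.96,-0.48,0,0,0,0],[1,0.96,-0.48,0,0,0,0],[1,0.96,-0.48,0,0,0,0],[1,0.96,-0.48,0,0,0,0],[1,0.96,-0.48,0,0,0,0],[1,0.96,-0.48,0,0,0,0],[1,0.96,-0.48,0,0,0,0],[1,0.96,-0.48,0,0,0,0],[1,0.96,-0.48,0,0,0,0],[1,0.96,-0.48,0,0,0,0],[1,0.96,-0.48,0,0,0,0],[1,0.96,-0.48,0,0,0,0]]}}

```text
t: 1.35
eef_pos: [0.344, 0.3609, 0.2]
orientation: [-180.0, 0.0, 90.0]
ft_force: [-0.1, 1.2, 0.6]
finger_gap: -0.0
gripper_force: 0.0
```

>>> {"fn": "move_arm", "kwargs": {"plan": [[1,0.4,0.13,0,0,0,0],[1,0.4,0.13,0,0,0,0],[1,0.4,0.13,0,0,0,0],[1,0.4,0.13,0,0,0,0],[1,0.4,0.13,0,0,0,0],[1,0.4,0.13,0,0,0,0],[1,0.4,0.13,0,0,0,0],[1,0.4,0.13,0,0,0,0],[1,0.4,0.13,0,0,0,0],[1,0.4,0.13,0,0,0,0],[1,0.4,0.13,0,0,0,0],[1,0.4,0.13,0,0,0,0],[1,0,0,0,0,0,0],[1,-0.8,0,0,0,0,0]]}}

```text
t: 2.52
eef_pos: [0.384, 0.4626, 0.199]
orientation: [-180.0, -0.0, 90.1]
ft_force: [-0.9, -0.5, 0.6]
finger_gap: 0.004
gripper_force: 0.0
```

```bash
python3 - <<'E'
from h import *
from rig import *
s=sense();print(s["joint_pos"].round(1))
f=grab_frame("scene");w=grab_frame("wrist")
P=cloud(f);m=inr(P,[(.3,.62),(.33,.65),(.228,.245)]);Q=P[m];r=cv2.minAreaRect(Q[:,:2].astype(np.float32)*1000);print(cv2.boxPoints(r).round(0).tolist())
cv2.imwrite("pics/w1.png",np.vstack([f["color"],w["color"]])[:,:,::-1][::1,::1])
A=now();
R=tool(-2.6,35)
g=np.array([.631,.178,.128]); pre=g-R[:,2]*.10
B1=A.copy();B1[:3,:3]=R;B1[:3,3]=[.40,.20,.25]
M=rows(A,B1);print(M.round(3).tolist());M=rows(M,pose(pre,R))
print((np.linalg.inv(w["R"].T@np.eye(3))).shape, "cam in tool:", (A[:3,:3].T@(-w["R"].T@w["t"]-A[:3,3])).round(4), (w["R"]@A[:3,:3]).round(3).tolist())
E
```

```text
[ 50.3  15.7   8.   82.3   0.  140.1]
[[315.0, 519.0], [527.0, 278.0], [600.0, 342.0], [388.0, 583.0]]
18 x [-0.54, -0.35, 0.08, -0.46, -0.48, -0.89]  then [0.01, 0.04, -0.01, -0.01, -0.09, -0.01]
[[-0.573, 0.045, 0.818, 0.4], [0.026, 0.999, -0.037, 0.2], [-0.819, 0.0, -0.573, 0.25], [0.0, 0.0, 0.0, 1.0]]
8 x [-0.16, -0.06, 0.89, 0.0, 0.0, 0.0]  then [-0.03, 0.02, 0.02, 0.0, 0.0, 0.0]
(3, 3) cam in tool: [ 0.0824 -0.002  -0.1724] [[0.0, 1.0, 0.001], [-0.945, 0.001, -0.328], [-0.328, -0.001, 0.945]]
```

View pics/w1.png

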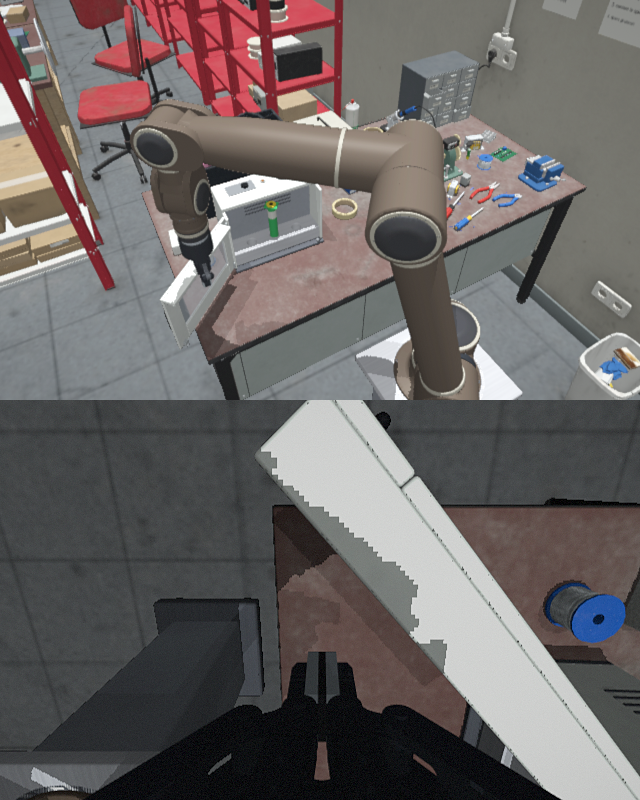

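Door is now open about 2.27 rad and the reel is untouched. Next I'll rotate and go to the green pre-grasp.

>>> {"fn": "move_arm", "kwargs": {"plan": [[0.3,-0.54,-0.35,0.08,-0.46,-0.48,-0.89],[0.3,-0.54,-0.35,0.08,-0.46,-0.48,-0.89],[0.3,-0.54,-0.35,0.08,-0.46,-0.48,-0.89],[0.3,-0.54,-0.35,0.08,-0.46,-0.48,-0.89],[0.3,-0.54,-0.35,0.08,-0.46,-0.48,-0.89],[0.3,-0.54,-0.35,0.08,-0.46,-0.48,-0.89],[0.3,-0.54,-0.35,0.08,-0.46,-0.48,-0.89],[0.3,-0.54,-0.35,0.08,-0.46,-0.48,-0.89],[0.3,-0.54,-0.35,0.08,-0.46,-0.48,-0.89],[0.3,-0.54,-0.35,0.08,-0.46,-0.48,-0.89],[0.3,-0.54,-0.35,0.08,-0.46,-0.48,-0.89],[0.3,-0.54,-0.35,0.08,-0.46,-0.48,-0.89],[0.3,-0.54,-0.35,0.08,-0.46,-0.48,-0.89],[0.3,-0.54,-0.35,0.08,-0.46,-0.48,-0.89],[0.3,-0.54,-0.35,0.08,-0.46,-0.48,-0.89],[0.3,-0.54,-0.35,0.08,-0.46,-0.48,-0.89],[0.3,-0.54,-0.35,0.08,-0.46,-0.48,-0.89],[0.3,-0.54,-0.35,0.08,-0.46,-0.48,-0.89],[0.3,0.01,0.04,0,0,-0.09,0]]}}

```text
t: 4.2
eef_pos: [0.4004, 0.1992, 0.2507]
orientation: [179.5, 55.2, 176.9]
ft_force: [-0.7, -0.3, -0.6]
finger_gap: 0.7
gripper_force: 0.0
```

>>> {"fn": "move_arm", "kwargs": {"plan": [[0.3,-0.16,-0.06,0.89,0,0,0],[0.3,-0.16,-0.06,0.89,0,0,0],[0.3,-0.16,-0.06,0.89,0,0,0],[0.3,-0.16,-0.06,0.89,0,0,0],[0.3,-0.16,-0.06,0.89,0,0,0],[0.3,0,0,0,0,0,0],[0.3,0,0,0,0,0,0]]}}

```text
t: 4.78
eef_pos: [0.5026, 0.1889, 0.2]
orientation: [179.7, 54.8, 176.9]
ft_force: [0.1, 0.1, -0.2]
finger_gap: 0.699
gripper_force: 0.0
```

```bash
python3 - <<'E'
from h import *
from rig import *
from scipy.optimize import least_squares
w=grab_frame("wrist");np.savez("w2.npz",**w);cv2.imwrite("pics/w2.png",w["color"][:,:,::-1])
P=cloud(w);H=hsv(w)
g=(H[...,0]>45)&(H[...,0]<80)&(H[...,1]>100)
m=g&inr(P,[(.56,.7),(.12,.24),(.065,.18)]);Q=P[m]
for z in np.arange(.065,.18,.02):
    s=Q[abs(Q[:,2]-z-.01)<.01]
    if len(s)>50: print(z.round(3),len(s),(s[:,1].min()+s[:,1].max())/2, np.percentile(s[:,0],3).round(4))
s=least_squares(lambda p:np.hypot(Q[:,0]-p[0],Q[:,1]-p[1])-.014,[.63,.178],loss='soft_l1',f_scale=.002);print("green",s.x.round(4),abs(s.fun).mean())
A=now();R=tool(-2.6,35)
M=rows(A,pose([s.x[0],s.x[1],.128],R))
m=inr(P,[(.55,.72),(.0,.34),(.055,.066)]);Q=P[m];print(len(Q),np.median(Q[:,2]))
E
```

```text
0.065 453 0.17669911468523142 0.6156
0.085 482 0.17679409133771667 0.6161
0.105 505 0.1772912907193444 0.6159
0.125 367 0.17670063487564983 0.6157
0.165 310 0.1749468553312964 0.616
green [0.6307 0.1768] 0.0008003876424092094
8 x [-0.07, -0.03, 0.83, 0.0, 0.0, -0.01]  then [-0.03, -0.02, 0.0, -0.02, -0.04, 0.02]
11162 0.059618776058350795
```

View pics/w2.png

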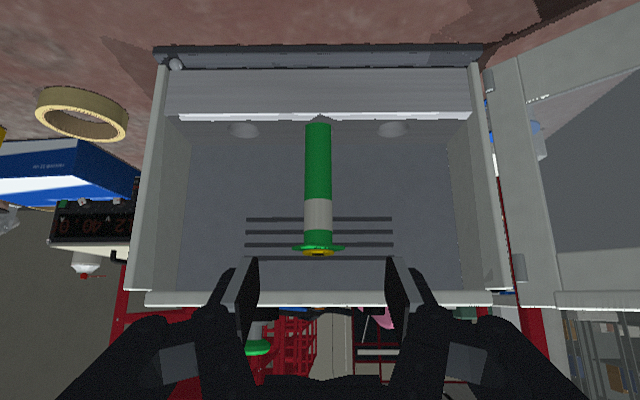

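The wrist view is upside down: green in the middle bore at (317,180), with empty bores at (245,130) and (393,130). I'll go in and grip.

>>> {"fn": "move_arm", "kwargs": {"plan": [[0.3,-0.07,-0.03,0.83,0,0,0],[0.3,-0.07,-0.03,0.83,0,0,0],[0.3,-0.07,-0.03,0.83,0,0,0],[0.3,-0.07,-0.03,0.83,0,0,0],[0.3,-0.07,-0.03,0.83,0,0,0],[0.3,-0.07,-0.03,0.83,0,0,0],[0.3,-0.07,-0.03,0.83,0,0,0],[0.3,-0.07,-0.03,0.83,0,0,0],[0.3,-0.03,-0.02,0,-0.02,-0.04,0],[1,0,0,0,0,0,0],[1,0,0,0,0,0,0],[1,0,0,0,0,0,0],[1,0,0,0,0,0,0],[1,0,0,0,0,0,0],[1,0,0,0,0,0,0],[1,0,0,0,0,0,0]], "force": 45}}

```text
t: 6.17
eef_pos: [0.6463, 0.1764, 0.119]
orientation: [179.6, 55.2, 177.0]
ft_force: [-0.4, -0.7, 0.4]
finger_gap: -0.0
gripper_force: 0.4
```

```bash
python3 - <<'E'
from h import *
from rig import *
w=grab_frame("wrist");f=grab_frame("scene");print(sense()["finger_gap"])
cv2.imwrite("pics/w3.png",np.hstack([cv2.resize(w["color"],None,fx=.6,fy=.6),cv2.resize(f["color"][140:300,150:380],(384,240))])[:,:,::-1])
P=cloud(w);H=hsv(w)
g=(H[...,0]>45)&(H[...,0]<80)&(H[...,1]>100)
m=g&inr(P,[(.56,.75),(.0,.34),(.04,.25)]);print(m.sum(),np.percentile(P[m],[3,50,97],axis=0).round(3) if m.sum() else 0)
E
```

```text
-0.0015361142581765362
7025 [[0.618 0.163 0.059]
 [0.623 0.176 0.098]
 [0.632 0.189 0.181]]
```

View pics/w3.png

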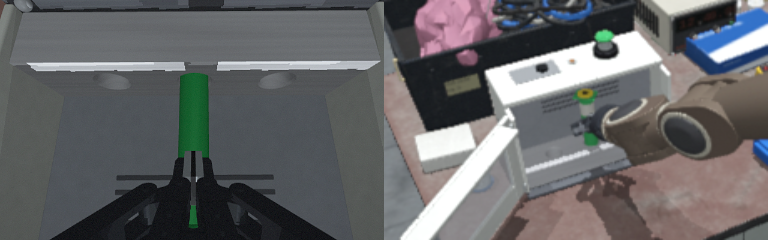

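```bash
python3 - <<'E'
from h import *
from rig import *
w=grab_frame("wrist");P=cloud(w);A=now();np.savez("w3.npz",**w)
s=sense();print(s["eef_pos"],s["orientation"],s["joint_pos"].round(1))
Q=(P-A[:3,3])@A[:3,:3]
for c in (300,310,316,318,321,325,332,340):
    print(c,[(r,(Q[r,c]*1000).round(0).tolist(),w["color"][r,c].tolist()) for r in (200,240,255,262,275,290,320,360,380)])
cv2.imwrite("pics/w4.png",cv2.resize(w["color"][180:400,200:440,::-1],None,fx=3,fy=2.7,interpolation=cv2.INTER_CUBIC))
E
```

```text
[0.64644005 0.17624429 0.1186868 ] [179.60753127  55.16975185 177.03209744] [ 26.4  -6.5 -53.3  -8.2 -23.4  17.8]
300 [(200, [27.0, -13.0, -4.0], [13, 73, 30]), (240, [9.0, -13.0, -16.0], [26, 84, 42]), (255, [1.0, -13.0, -19.0], [10, 80, 36]), (262, [-1.0, -13.0, -22.0], [22, 53, 31]), (275, [8.0, -11.0, -49.0], [30, 30, 28]), (290, [9.0, -10.0, -61.0], [23, 22, 25]), (320, [14.0, -9.0, -86.0], [16, 14, 20]), (360, [18.0, -7.0, -106.0], [20, 22, 20]), (380, [18.0, -7.0, -113.0], [23, 18, 23])]
310 [(200, [28.0, -8.0, -8.0], [26, 93, 47]), (240, [11.0, -8.0, -21.0], [17, 92, 42]), (255, [12.0, -7.0, -39.0], [76, 81, 84]), (262, [12.0, -7.0, -45.0], [78, 84, 86]), (275, [13.0, -6.0, -58.0], [76, 84, 84]), (290, [12.0, -6.0, -66.0], [77, 82, 83]), (320, [14.0, -5.0, -85.0], [19, 25, 30]), (360, [-7.0, -6.0, -82.0], [25, 19, 28]), (380, [11.0, -5.0, -107.0], [23, 20, 25])]
316 [(200, [29.0, -5.0, -10.0], [19, 95, 43]), (240, [11.0, -4.0, -21.0], [19, 94, 45]), (255, [13.0, -4.0, -40.0], [76, 81, 86]), (262, [12.0, -4.0, -46.0], [76, 81, 84]), (275, [13.0, -4.0, -57.0], [77, 80, 84]), (2
[... 1360 characters left out ...]
, (240, [11.0, 4.0, -21.0], [24, 94, 48]), (255, [12.0, 3.0, -39.0], [79, 83, 84]), (262, [13.0, 3.0, -46.0], [76, 80, 85]), (275, [13.0, 3.0, -57.0], [71, 78, 80]), (290, [12.0, 2.0, -67.0], [71, 76, 79]), (320, [13.0, 2.0, -85.0], [24, 24, 28]), (360, [-6.0, 2.0, -82.0], [17, 18, 22]), (380, [11.0, 1.0, -106.0], [21, 23, 27])]
340 [(200, [28.0, 8.0, -7.0], [22, 91, 41]), (240, [10.0, 8.0, -18.0], [15, 87, 36]), (255, [3.0, 8.0, -22.0], [15, 85, 37]), (262, [0.0, 8.0, -24.0], [15, 51, 25]), (275, [8.0, 6.0, -50.0], [17, 19, 26]), (290, [8.0, 6.0, -61.0], [9, 14, 20]), (320, [13.0, 5.0, -85.0], [12, 13, 19]), (360, [19.0, 3.0, -107.0], [21, 13, 21]), (380, [11.0, 3.0, -106.0], [20, 20, 27])]
```

View pics/w4.png

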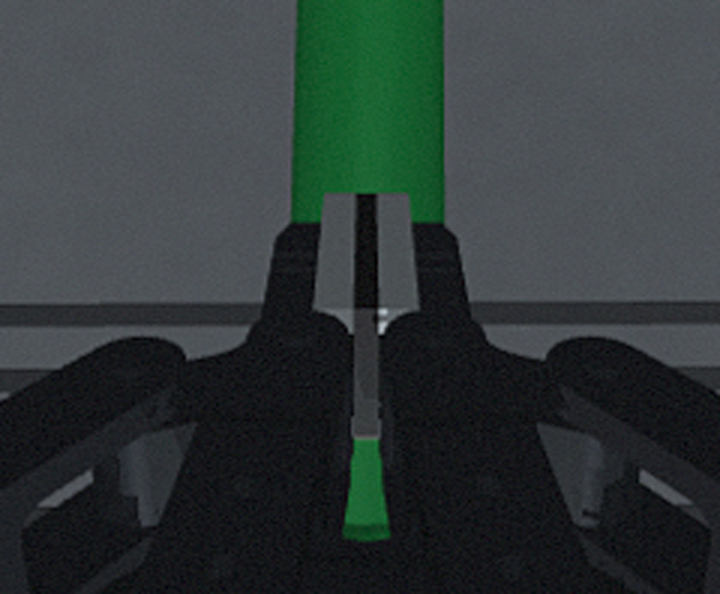

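```bash
python3 - <<'E'
from h import *
f=dict(np.load("scene0.npz"));P=cloud(f)
print(proj(f,[[.5246,0,.2],[.5246,0,.238],[.5246,.05,.2],[.5246,-.05,.2],[.384,.4626,.199],[.384,.4626,.237]]).round(0))
m=inr(P,[(.45,.6),(-.1,.1),(.15,.33)]);Q=P[m];print(len(Q),np.percentile(Q[:,2],[0,.5,1,2,5]))
for z in np.arange(.17,.3,.01):
    s=Q[abs(Q[:,2]-z-.005)<.005]
    if len(s): print(z.round(2),len(s),s.min(0).round(3),s.max(0).round(3))
E
```

```text
[[337. 203.]
 [337. 193.]
 [323. 208.]
 [350. 197.]
 [209. 292.]
 [206. 282.]]
499 [0.15150616 0.15308079 0.15537994 0.16005482 0.1762702 ]
0.17 9 [0.578 0.025 0.171] [0.6   0.031 0.179]
0.18 9 [0.579 0.023 0.181] [0.593 0.03  0.189]
0.19 10 [0.577 0.024 0.191] [0.597 0.03  0.197]
0.2 13 [0.578 0.023 0.2  ] [0.599 0.031 0.21 ]
0.21 11 [0.578 0.025 0.212] [0.598 0.031 0.218]
0.22 15 [0.579 0.022 0.221] [0.6   0.032 0.226]
0.24 15 [ 0.476 -0.007  0.241] [0.571 0.01  0.25 ]
0.25 42 [ 0.468 -0.015  0.25 ] [0.573 0.012 0.26 ]
0.26 36 [ 0.464 -0.014  0.261] [0.574 0.013 0.27 ]
0.27 27 [ 0.466 -0.005  0.27 ] [0.571 0.013 0.28 ]
0.28 24 [ 0.455 -0.005  0.28 ] [0.577 0.013 0.29 ]
0.29 63 [ 0.45  -0.011  0.29 ] [0.599 0.014 0.3  ]
```

The real fingertips are about 37 mm short of the reported TCP, in both the scene depth and the wrist view, so the fingers closed in front of the cartridge. The effective grasp offset is about 57 mm. I'll open, advance 38 mm and grip.

>>> {"fn": "move_arm", "kwargs": {"plan": [[0.3,0,0,0,0,0,0],[0.3,0,0,0,0,0,0],[0.3,0,0,0,0,0,0],[0.3,0,0,0,0,0,0],[0.3,0,0,0.38,0,0,0],[0.3,0,0,0.38,0,0,0],[0.3,0,0,0.38,0,0,0],[0.3,0,0,0.38,0,0,0],[0.3,0,0,0,0,0,0],[1,0,0,0,0,0,0],[1,0,0,0,0,0,0],[1,0,0,0,0,0,0],[1,0,0,0,0,0,0],[1,0,0,0,0,0,0],[1,0,0,0,0,0,0]], "force": 50}}

```text
t: 7.57
eef_pos: [0.6774, 0.1749, 0.0969]
orientation: [179.6, 55.2, 177.1]
ft_force: [-0.1, 0.8, -0.7]
finger_gap: 0.309
gripper_force: 49.0
```

```bash
cat >> h.py <<'E'
YC=-2.6
def cart(nose,yaw,theta=0,):
    """cartridge pose; theta = lean of head toward -x of the given yaw"""
    M=np.eye(4);M[:3,:3]=Ro.from_euler('z',yaw,degrees=True).as_matrix()@Ro.from_euler('y',-theta,degrees=True).as_matrix();M[:3,3]=nose;return M
xc=np.array([np.cos(np.radians(YC)),np.sin(np.radians(YC)),0]);yc=np.array([-xc[1],xc[0],0])
B2=np.array([.6307,.1768,.060])
def bore(i,x=0,depth=47,y=0): return B2+(2-i)*.08*yc+x/1000*xc+y/1000*yc-np.array([0,0,depth/1000])
E
python3 - <<'E'
from h import *
from rig import *
A=now();w=grab_frame("wrist");np.savez("wg.npz",**w)
C=np.linalg.inv(A)@cart(bore(2),YC);np.save("Tg.npy",A);np.save("Cg.npy",C);Ci=np.linalg.inv(C)
print("cart in tool",C.round(4).tolist())
M=A
for c in [cart(bore(2,0,23),YC),cart(bore(2,2,22),YC,9),cart(bore(2,5,20),YC,20),cart(bore(2,5,-30),YC,20),cart(bore(2,-120,-60),YC,20)]:
    M=rows(M,c@Ci,vmax=.6)
P=cloud(w);Q=(P-A[:3,3])@A[:3,:3];H=hsv(w)
g=(H[...,0]>45)&(H[...,0]<80)&(H[...,1]>100)&(P[...,2]>.065)&(P[...,2]<.11)&inr(P,[(.56,.7),(.12,.24),(0,1)])
print(g.sum(),[ (k,np.percentile(P[g][:,k],[2,50,98]).round(4)) for k in range(3)])
E
```

```text
cart in tool [[-0.5713, 0.0034, -0.8207, 0.0955], [0.0005, 1.0, 0.0038, -0.0006], [0.8207, 0.0017, -0.5713, 0.0096], [0.0, 0.0, 0.0, 1.0]]
2 x [-0.39, 0.0, -0.27, 0.0, 0.0, 0.0]  then [-0.01, 0.0, -0.01, 0.0, 0.0, 0.0]
3 x [0.0, 0.0, -0.18, 0.0, -0.6, 0.0]  then [0.0, 0.0, -0.01, -0.01, 0.0, 0.0]
4 x [-0.01, 0.0, -0.16, 0.0, -0.55, 0.0]  then [0.01, 0.01, -0.01, 0.0, 0.0, -0.01]
4 x [-0.48, 0.0, -0.13, 0.0, 0.0, 0.0]  then [-0.01, 0.0, 0.01, 0.0, 0.0, 0.0]
9 x [0.01, 0.0, -0.57, 0.0, 0.0, 0.0]  then [0.03, 0.01, -0.01, 0.0, 0.0, 0.0]
6155 [(0, array([0.618 , 0.621 , 0.6305])), (1, array([0.1631, 0.1766, 0.1891])), (2, array([0.0659, 0.0887, 0.1092]))]
```

>>> {"fn": "move_arm", "kwargs": {"plan": [[1,-0.2,0,-0.14,0,0,0],[1,-0.2,0,-0.14,0,0,0],[1,-0.2,0,-0.14,0,0,0],[1,-0.2,0,-0.14,0,0,0],[1,0,0,-0.18,0,-0.6,0],[1,0,0,-0.18,0,-0.6,0],[1,0,0,-0.19,0,-0.6,0],[1,0,0,-0.16,0,-0.55,0],[1,0,0,-0.16,0,-0.55,0],[1,0,0,-0.16,0,-0.55,0],[1,0,0,-0.17,0,-0.55,0]]}}

```text
t: 8.53
eef_pos: [0.6508, 0.1761, 0.1363]
orientation: [178.9, 75.4, 176.3]
ft_force: [1.0, 0.8, -1.0]
finger_gap: 0.312
gripper_force: 49.1
```

>>> {"fn": "move_arm", "kwargs": {"plan": [[1,-0.48,0,-0.13,0,0,0],[1,-0.48,0,-0.13,0,0,0],[1,-0.48,0,-0.13,0,0,0],[1,-0.48,0,-0.13,0,0,0],[1,0,0,-0.57,0,0,0],[1,0,0,-0.57,0,0,0],[1,0,0,-0.57,0,0,0],[1,0,0,-0.57,0,0,0],[1,0,0,-0.57,0,0,0],[1,0,0,-0.57,0,0,0],[1,0,0,-0.57,0,0,0],[1,0,0,-0.57,0,0,0],[1,0,0,-0.57,0,0,0]]}}

```text
t: 9.62
eef_pos: [0.5261, 0.1813, 0.218]
orientation: [179.0, 75.2, 176.4]
ft_force: [-0.1, 1.0, -1.2]
finger_gap: 0.307
gripper_force: 49.1
```

Green is out cleanly. Now measuring the carrier.

```bash
cat >> h.py <<'E'
from scipy.optimize import least_squares
def circ(Q,r,g):
    s=least_squares(lambda p:np.hypot(Q[:,0]-p[0],Q[:,1]-p[1])-r,g,loss='soft_l1',f_scale=.002);return s.x.round(4),abs(s.fun).mean().round(4),len(Q)
def carrier(f):
    P=cloud(f);H=hsv(f)
    blue=(H[...,0]>105)&(H[...,0]<125)&(H[...,1]>150)
    m=blue&inr(P,[(.2,.7),(-.45,.1),(.044,.056)]);Q=P[m]
    if len(Q)>100:
        r=cv2.minAreaRect(Q[:,:2].astype(np.float32)*1000);print("rect",len(Q),[np.round(x,1) for x in r],cv2.boxPoints(r).round(0).tolist(),"z",np.median(Q[:,2]).round(4))
    for n,c in(("white",(H[...,1]<50)&(H[...,2]>110)),("amber",((H[...,0]<22)|(H[...,0]>172))&(H[...,1]>110)),("green",(H[...,0]>45)&(H[...,0]<80)&(H[...,1]>100))):
        m=c&inr(P,[(.38,.54),(-.38,-.06),(.06,.15)]);q=P[m]
        if len(q)>15:
            g=np.median(q,0)[:2]; d=g-(-f["R"].T@f["t"])[:2]; g=g+.012*d/np.linalg.norm(d); print(n,circ(q[np.hypot(*(q[:,:2]-g).T)<.03],.014,g))
E
python3 - <<'E'
from h import *
from rig import *
for n in("side","scene"):
    f=grab_frame(n);np.savez(n+"1.npz",**f);print(n);carrier(f)
f=dict(np.load("side1.npz"))
cv2.imwrite("pics/s1.png",cv2.resize(f["color"][180:300,340:500,::-1],None,fx=4.5,fy=4.5,interpolation=cv2.INTER_CUBIC))
# bores in wrist view w2
w=dict(np.load("w2.npz"));P=cloud(w)
for u in (245,393):
    q=P[110:150,u-25:u+25].reshape(-1,3);q=q[(q[:,2]<.057)&(q[:,0]>.606)&(q[:,0]<.67)];print("bore below-top pts",len(q),q.min(0).round(4),q.max(0).round(4)) if len(q) else 0
m=inr(P,[(.55,.61),(.02,.34),(.03,.055)]);q=P[m];print("front face fit dx/dy",np.polyfit(q[:,1],q[:,0],1), (q[:,0]-np.polyval(np.polyfit(q[:,1],q[:,0],1),q[:,1])).std())
for z in(.1,.15,.2):
  m=inr(P,[(.62,.66),(0,.4),(z-.02,z+.02)]);q=P[m];print("walls y",np.percentile(q[:,1],[1,99]).round(4), q[:,1].min(),q[:,1].max())
E
```

```text
side
rect 169 [array([ 486.1, -243.7]), array([ 27.2, 249.8]), np.float64(3.2)] [[465.0, -120.0], [480.0, -369.0], [507.0, -368.0], [493.0, -118.0]] z 0.0484
white (array([ 0.4534, -0.1626]), np.float64(0.0015), 81)
amber (array([ 0.4582, -0.2466]), np.float64(0.0016), 52)
scene
rect 867 [array([ 457.6, -242.2]), array([ 82.7, 261.1]), np.float64(4.0)] [[407.0, -115.0], [426.0, -375.0], [508.0, -369.0], [490.0, -109.0]] z 0.0491
white (array([ 0.4555, -0.1607]), np.float64(0.0017), 162)
amber (array([ 0.4604, -0.246 ]), np.float64(0.0017), 94)
bore below-top pts 284 [0.6245 0.0813 0.0411] [0.6445 0.1094 0.057 ]
bore below-top pts 286 [0.6324 0.242  0.0413] [0.651  0.2721 0.0569]
front face fit dx/dy [0.03514394 0.58806649] 0.0035839051976677442
walls y [0.0252 0.3275] 0.024588145925726657 0.327934353888728
walls y [0.0252 0.3276] 0.02486367396193155 0.3281843295438127
walls y [0.0253 0.3276] 0.024467318326000263 0.3280467607250753
```

View pics/s1.png

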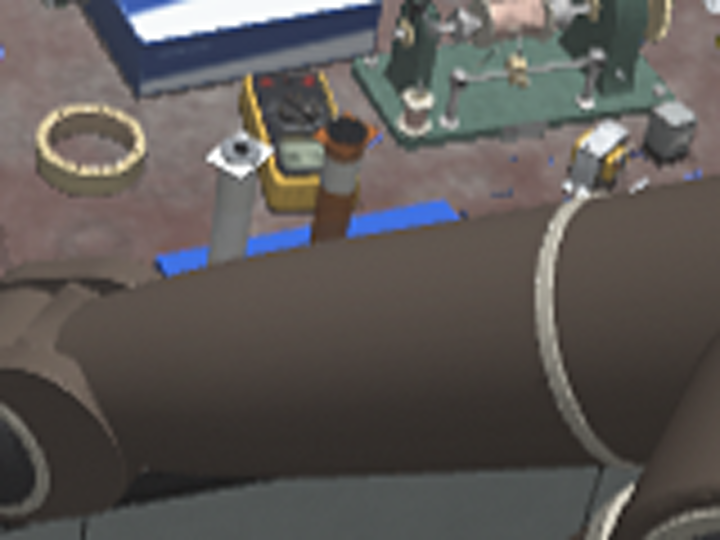

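```bash
python3 - <<'E'
from h import *
C=np.load("Cg.npy");Ci=np.linalg.inv(C);M=now()
h3=np.array([.4635,-.329,0])
for nz,y,p in((.23,-8,[.47,-.03]),(.22,-20,h3[:2]),(.062,-20,h3[:2])):
    M=rows(M,cart([*p,nz],y)@Ci,vmax=.9);print(M[:3,3].round(3))
np.save("M.npy",M)
E
```

```text
10 x [-0.37, -0.87, -0.12, 0.1, 0.4, 0.04]  then [0.0, 0.0, -0.02, 0.0, 0.01, 0.05]
[ 0.516 -0.036  0.314]
14 x [-0.08, -0.86, 0.16, 0.14, 0.0, 0.1]  then [-0.08, -0.05, 0.06, 0.01, -0.01, -0.03]
[ 0.507 -0.345  0.304]
6 x [0.86, 0.0, 0.6, 0.0, 0.0, 0.0]  then [0.03, -0.02, 0.02, 0.0, 0.0, 0.0]
[ 0.508 -0.345  0.146]
```

>>> {"fn": "move_arm", "kwargs": {"plan": [[1,-0.37,-0.87,-0.12,0.1,0.4,0.04],[1,-0.37,-0.87,-0.12,0.1,0.4,0.04],[1,-0.37,-0.87,-0.12,0.1,0.4,0.04],[1,-0.37,-0.87,-0.12,0.1,0.4,0.04],[1,-0.37,-0.87,-0.12,0.1,0.4,0.04],[1,-0.37,-0.87,-0.12,0.1,0.4,0.04],[1,-0.37,-0.87,-0.12,0.1,0.4,0.04],[1,-0.37,-0.87,-0.12,0.1,0.4,0.04],[1,-0.37,-0.87,-0.12,0.1,0.4,0.04],[1,-0.37,-0.87,-0.12,0.1,0.4,0.04]]}}

```text
t: 10.55
eef_pos: [0.5174, -0.0381, 0.314]
orientation: [-179.9, 55.2, 172.0]
ft_force: [0.6, 0.1, -1.0]
finger_gap: 0.318
gripper_force: 49.3
```

>>> {"fn": "move_arm", "kwargs": {"plan": [[1,-0.08,-0.86,0.16,0.14,0,0.1],[1,-0.08,-0.86,0.16,0.14,0,0.1],[1,-0.08,-0.86,0.16,0.14,0,0.1],[1,-0.08,-0.86,0.16,0.14,0,0.1],[1,-0.08,-0.86,0.16,0.14,0,0.1],[1,-0.08,-0.86,0.16,0.14,0,0.1],[1,-0.08,-0.86,0.16,0.14,0,0.1],[1,-0.08,-0.86,0.16,0.14,0,0.1],[1,-0.08,-0.86,0.16,0.14,0,0.1],[1,-0.08,-0.86,0.16,0.14,0,0.1],[1,-0.08,-0.86,0.16,0.14,0,0.1],[1,-0.08,-0.86,0.16,0.14,0,0.1],[1,-0.08,-0.86,0.16,0.14,0,0.1],[1,-0.08,-0.86,0.16,0.14,0,0.1],[1,0,0,0,0,0,0]]}}

```text
t: 11.8
eef_pos: [0.5065, -0.3471, 0.3033]
orientation: [180.0, 55.1, 159.7]
ft_force: [-0.5, 0.7, -1.3]
finger_gap: 0.31
gripper_force: 49.5
```

```bash
python3 - <<'E'
from h import *
from rig import *
C=np.load("Cg.npy");Ci=np.linalg.inv(C);A=now();print("pred nose",(A@C)[:3,3].round(4),(A@C)[:3,2].round(3))
for n in("side","scene","wrist"):
    f=grab_frame(n);np.savez(n+"2.npz",**f);print(n);carrier(f)
    P=cloud(f);H=hsv(f)
    c=(H[...,0]>45)&(H[...,0]<85)&(H[...,1]>100)&inr(P,[(.38,.56),(-.42,-.24),(.24,.31)]);q=P[c]
    if len(q)>15: 
        g=np.median(q,0)[:2];print("held",len(q),circ(q,.014,g+[.012,-.006] if n!="wrist" else g+[.012,-.004]))
    # hole 3: dark/lower points inside the top
    m=inr(P,[(.43,.50),(-.365,-.29),(.005,.042)])&(H[...,0]>100)&(H[...,0]<128);q=P[m]
    if len(q): print("hole pts",len(q),q.min(0).round(4),q.max(0).round(4))
M=rows(A,cart([.4635,-.329,.062],-20)@Ci)
im=[cv2.resize(np.load(n+"2.npz")["color"][s],(400,300)) for n,s in(("side",np.s_[140:290,360:560]),("wrist",np.s_[0:400,50:583]))]
cv2.imwrite("pics/s2.png",np.hstack(im)[:,:,::-1])
E
```

```text
pred nose [ 0.4624 -0.3315  0.2194] [0.002 0.003 1.   ]
side
rect 121 [array([ 435.9, -350.4]), array([41.9, 88.7]), np.float64(42.9)] [[390.0, -332.0], [451.0, -397.0], [481.0, -369.0], [421.0, -304.0]] z 0.0483
hole pts 4 [ 0.4639 -0.3487  0.0303] [ 0.4657 -0.3458  0.0411]
scene
rect 327 [array([ 460.4, -306.6]), array([ 82.5, 129.9]), np.float64(2.5)] [[416.0, -244.0], [422.0, -373.0], [505.0, -370.0], [499.0, -240.0]] z 0.0494
white (array([ 0.4599, -0.2465]), np.float64(0.0015), 39)
amber (array([ 0.4598, -0.2458]), np.float64(0.0016), 72)
held 135 (array([ 0.4667, -0.3306]), np.float64(0.0019), 135)
hole pts 34 [ 0.4303 -0.3623  0.0163] [ 0.4829 -0.3141  0.0418]
wrist
held 8428 (array([ 0.4645, -0.3306]), np.float64(0.0008), 8428)
6 x [0.86, 0.02, 0.6, -0.01, 0.0, 0.0]  then [0.0, -0.03, 0.0, 0.0, 0.0, 0.0]
```

View pics/s2.png

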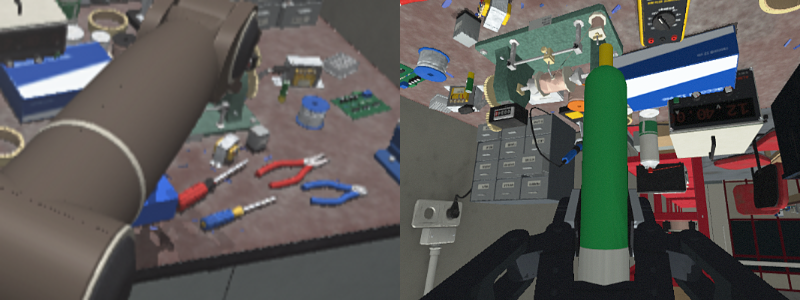

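>>> {"fn": "move_arm", "kwargs": {"plan": [[1,0.86,0,0.6,0,0,0],[1,0.86,0,0.6,0,0,0],[1,0.86,0,0.6,0,0,0],[1,0.86,0,0.6,0,0,0],[1,0.86,0,0.6,0,0,0],[1,0.86,0,0.6,0,0,0],[1,0.27,0,0.19,0,0,0],[1,0.27,0,0.19,0,0,0],[1,0.27,0,0.19,0,0,0],[1,0.27,0,0.19,0,0,0],[1,0,0,0,0,0,0]]}}

```text
t: 12.87
eef_pos: [0.5076, -0.3423, 0.1127]
orientation: [179.9, 55.2, 160.0]
ft_force: [-0.4, 1.3, -1.1]
finger_gap: 0.314
gripper_force: 49.4
```

>>> {"fn": "move_arm", "kwargs": {"plan": [[1,0.16,-0.02,0.12,0,0,0],[1,0.16,-0.02,0.12,0,0,0],[1,0.16,-0.02,0.12,0,0,0],[1,0.16,-0.02,0.12,0,0,0],[1,0.1,0,0.07,0,0,0],[1,0,0,0,0,0,0]]}}

```text
t: 13.37
eef_pos: [0.5067, -0.345, 0.0885]
orientation: [179.8, 55.0, 159.8]
ft_force: [-0.6, -2.4, -1.6]
finger_gap: 0.314
gripper_force: 49.2
```

>>> {"fn": "move_arm", "kwargs": {"plan": [[0.3,0,0,0,0,0,0],[0.3,0,0,0,0,0,0],[0.3,0,0,0,0,0,0],[0.3,0,0,0,0,0,0],[0.3,0,0,-0.5,0,0,0],[0.3,0,0,-0.8,0,0,0],[0.3,0,0,-0.8,0,0,0],[0.3,0,0,-0.8,0,0,0],[0.3,0,0,-0.8,0,0,0],[0.3,0,0,0,0,0,0]]}}

```text
t: 14.2
eef_pos: [0.4349, -0.3195, 0.1457]
orientation: [-179.9, 55.3, 160.0]
ft_force: [0.1, -1.4, -0.8]
finger_gap: 0.702
gripper_force: 0.0
```

```bash
python3 - <<'E'
from h import *
from rig import *
for n in("side","scene","wrist"):
    f=grab_frame(n);np.savez(n+"3.npz",**f);print(n);carrier(f)
    P=cloud(f);H=hsv(f)
    c=(H[...,0]>45)&(H[...,0]<85)&(H[...,1]>100)&inr(P,[(.38,.56),(-.42,-.24),(.05,.19)]);q=P[c]
    if len(q)>15: print("green z",np.percentile(q[:,2],[1,99]).round(4), circ(q[q[:,2]>.12],.014,np.median(q,0)[:2]+[.01,-.008]),circ(q[q[:,2]<.1],.014,np.median(q,0)[:2]+[.01,-.008]))
    c=(H[...,0]>20)&(H[...,0]<34)&(H[...,1]>120)&inr(P,[(.43,.49),(-.36,-.30),(.15,.22)]);q=P[c]
    if len(q)>2: print("cap z",len(q),np.percentile(q[:,2],[50,90,99]).round(4),np.median(q,0).round(4))
print(sense()["joint_pos"].round(1))
f=dict(np.load("wrist3.npz"));cv2.imwrite("pics/w5.png",f["color"][:,:,::-1])
E
```

```text
side
green z [0.1743 0.1809] (array([ 0.4739, -0.3454]), np.float64(0.0044), 18) (array([ 0.4773, -0.3578]), np.float64(nan), 0)
cap z 27 [0.1811 0.1834 0.1842] [ 0.4777 -0.3433  0.1811]
scene
rect 499 [array([ 459., -281.]), array([ 82.8, 180.4]), np.float64(2.8)] [[413.0, -193.0], [422.0, -373.0], [505.0, -369.0], [496.0, -189.0]] z 0.0492
white (array([ 0.4553, -0.1612]), np.float64(0.0015), 115)
amber (array([ 0.4558, -0.2404]), np.float64(0.0021), 84)
green (array([ 0.4678, -0.3356]), np.float64(0.0029), 44)
green z [0.0511 0.1808] (array([ 0.478 , -0.3423]), np.float64(0.0035), 59) (array([ 0.4526, -0.3156]), np.float64(0.0037), 52)
cap z 36 [0.1818 0.185  0.1879] [ 0.4766 -0.3416  0.1818]
wrist
rect 22286 [array([ 458.5, -262.5]), array([ 82.4, 220.4]), np.float64(3.3)] [[411.0, -155.0], [424.0, -375.0], [506.0, -370.0], [493.0, -150.0]] z 0.0494
white (array([ 0.4538, -0.162 ]), np.float64(0.0006), 3478)
amber (array([ 0.4537, -0.2411]), np.float64(0.001), 5710)
green (array([ 0.47  , -0.3382]), np.float64(0.002), 3746)
green z [0.0511 0.1791] (array([ 0.4749, -0.3439]), np.float64(0.0041), 2050) (array([ 0.4679, -0.3363]), np.float64(0.0014), 2546)
cap z 204 [0.1814 0.1828 0.1833] [ 0.467  -0.339   0.1814]
[-51.  -26.4 -61.8   3.6  25.  -18.9]h.py:50: RuntimeWarning: Mean of empty slice.
  s=least_squares(lambda p:np.hypot(Q[:,0]-p[0],Q[:,1]-p[1])-r,g,loss='soft_l1',f_scale=.002);return s.x.round(4),abs(s.fun).mean().round(4),len(Q)
  ret = ret.dtype.type(ret / rcount)
```

View pics/w5.png

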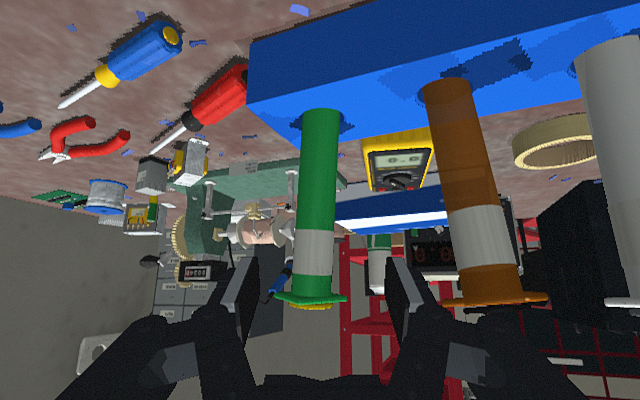

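Green stands home in the carrier (cap top z ≈ 0.183). Picking white next, coming in from above.

```bash
python3 - <<'E'
from h import *
A=now();B=A.copy();B[2,3]+=.13
M=rows(A,B);R=tool(-10,35)
g=np.array([.4538,-.162,.109])
M=rows(M,pose(g+[0,0,.13],R,.057));M=rows(M,pose(g,R,.057))
E
```

```text
5 x [-0.85, 0.0, -0.59, 0.0, 0.0, 0.0]  then [-0.02, 0.0, -0.02, 0.0, 0.0, 0.0]
8 x [0.21, 0.81, 0.28, -0.21, 0.01, -0.14]  then [0.05, -0.02, -0.01, 0.03, -0.03, -0.04]
5 x [0.85, 0.0, 0.6, 0.0, 0.0, 0.0]  then [0.01, 0.0, -0.01, 0.0, 0.0, 0.0]
```

>>> {"fn": "move_arm", "kwargs": {"plan": [[0.3,-0.85,0,-0.59,0,0,0],[0.3,-0.85,0,-0.59,0,0,0],[0.3,-0.85,0,-0.59,0,0,0],[0.3,-0.85,0,-0.59,0,0,0],[0.3,-0.85,0,-0.59,0,0,0],[0.3,0.21,0.81,0.28,-0.21,0.01,-0.14],[0.3,0.21,0.81,0.28,-0.21,0.01,-0.14],[0.3,0.21,0.81,0.28,-0.21,0.01,-0.14],[0.3,0.21,0.81,0.28,-0.21,0.01,-0.14],[0.3,0.21,0.81,0.28,-0.21,0.01,-0.14],[0.3,0.21,0.81,0.28,-0.21,0.01,-0.14],[0.3,0.21,0.81,0.28,-0.21,0.01,-0.14],[0.3,0.21,0.81,0.28,-0.21,0.01,-0.14],[0.3,0,0,0,0,0,0],[0.3,0,0,0,0,0,0]]}}

```text
t: 15.6
eef_pos: [0.5009, -0.1682, 0.2043]
orientation: [179.4, 54.6, 169.7]
ft_force: [0.4, -0.5, -0.1]
finger_gap: 0.701
gripper_force: 0.0
```

```bash
python3 - <<'E'
from h import *
from rig import *
f=grab_frame("wrist");carrier(f);f=grab_frame("scene");carrier(f)
P=cloud(f);R=tool(-10,35)
print(sense()["joint_pos"].round(1),sense()["eef_pos"].round(4))
M=rows(now(),pose(np.array([.4538,-.162,.109]),R,.057))
E
```

```text
rect 7289 [array([ 492.1, -251.1]), array([256.2,  58.8]), np.float64(80.1)] [[441.0, -372.0], [499.0, -382.0], [543.0, -130.0], [485.0, -120.0]] z 0.0496
white (array([ 0.4536, -0.1622]), np.float64(0.0004), 5501)
amber (array([ 0.4532, -0.241 ]), np.float64(0.0011), 4163)
green (array([ 0.4698, -0.3384]), np.float64(0.0021), 5587)
rect 762 [array([ 456. , -223.7]), array([ 82.2, 224.8]), np.float64(3.1)] [[409.0, -114.0], [421.0, -338.0], [503.0, -334.0], [491.0, -109.0]] z 0.0492
white (array([ 0.4556, -0.161 ]), np.float64(0.0016), 161)
amber (array([ 0.4565, -0.2394]), np.float64(0.0022), 82)
[-27.6 -34.  -56.8  13.9  14.5 -10.2] [ 0.501  -0.1697  0.206 ]
5 x [0.85, -0.01, 0.59, 0.01, -0.01, -0.01]  then [0.02, 0.01, 0.0, -0.01, 0.0, 0.01]
```

>>> {"fn": "move_arm", "kwargs": {"plan": [[0.3,0.85,-0.01,0.59,0,0,0],[0.3,0.85,-0.01,0.59,0,0,0],[0.3,0.85,-0.01,0.59,0,0,0],[0.3,0.85,-0.01,0.59,0,0,0],[0.3,0.86,0,0.59,0,0,0],[0.3,0,0,0,0,0,0],[1,0,0,0,0,0,0],[1,0,0,0,0,0,0],[1,0,0,0,0,0,0],[1,0,0,0,0,0,0],[1,0,0,0,0,0,0]]}}

```text
t: 16.62
eef_pos: [0.5006, -0.1704, 0.0795]
orientation: [179.6, 55.0, 169.7]
ft_force: [0.1, -0.1, 3.0]
finger_gap: 0.313
gripper_force: 49.0
```

```bash
cat >> h.py <<'E'
def cyl(w,A,mask):
    """axis of held cylinder in tool frame: z at x=0, dz/dx, y at x=0, dy/dx"""
    Q=((cloud(w)-A[:3,3])@A[:3,:3])
    m=mask&inr(Q,[(.012,.085),(-.03,.03),(-.09,.03)]);q=Q[m]
    def res(p):
        d=np.array([1,p[3],p[1]]);d/=np.linalg.norm(d);v=q-np.array([0,p[2],p[0]])
        return np.linalg.norm(np.cross(v,d),axis=1)-.014
    s=least_squares(res,[-.055,-.7*-1,0,0],loss='soft_l1',f_scale=.001)
    return s.x.round(4),abs(s.fun).mean().round(4),len(q)
E
python3 - <<'E'
from h import *
from rig import *
w=dict(np.load("wg.npz"));H=hsv(w);print("green ref",cyl(w,np.load("Tg.npy"),(H[...,0]>45)&(H[...,0]<85)&(H[...,1]>90)))
C=np.load("Cg.npy");p=C[:3,3];d=C[:3,2];k=-p[0]/d[0];print("expected",(p+k*d)[2].round(4),d[2]/d[0],(p+k*d)[1].round(4),d[1]/d[0])
s=sense();print(s["finger_gap"],s["gripper_force"],s["ft_force"]);A=now()
w=grab_frame("wrist");np.savez("ww.npz",**w);np.save("Tw.npy",A)
P=cloud(w);H=hsv(w);m=(H[...,1]<60)&(P[...,2]>.055)
print("white",cyl(w,A,m),A[:3,3].round(4))
E
```

```text
green ref (array([-0.0514,  0.6235, -0.0016,  0.0119]), np.float64(0.0005), 8747)
expected -0.0569 0.6961174302839446 -0.0002 -0.004626765772152177
0.3127378159812636 48.98576617240906 [ 0.08546798 -0.05598217  3.00693421]
white (array([-0.0624,  0.8568, -0.0019,  0.014 ]), np.float64(0.0043), 10548) [ 0.5006 -0.1704  0.0795]
```

```bash
cat >> h.py <<'E'
def cyl2(w,A,zlo,p0=(-.055,.66,0,0)):
    P=cloud(w);Q=((P-A[:3,3])@A[:3,:3]);q=Q[(P[...,2]>zlo)&inr(Q,[(.018,.085),(-.02,.02),(-.09,.03)])]
    def res(p,q):
        d=np.array([1,p[3],p[1]]);d/=np.linalg.norm(d);v=q-np.array([0,p[2],p[0]])
        return np.linalg.norm(np.cross(v,d),axis=1)-.014
    p=np.array(p0)
    for t in(.012,.008,.005,.003):
        k=q[abs(res(p,q))<t];p=least_squares(res,p,args=(k,),loss='soft_l1',f_scale=.0007).x
    return p.round(4),abs(res(p,k)).mean().round(5),len(k),(k[:,0].min().round(3),k[:,0].max().round(3))
E
python3 - <<'E'
from h import *
print("green",cyl2(dict(np.load("wg.npz")),np.load("Tg.npy"),.063))
print("white",cyl2(dict(np.load("ww.npz")),np.load("Tw.npy"),.054))
E
```

```text
green (array([-0.0514,  0.6232, -0.0016,  0.0122]), np.float64(0.00041), 6828, (np.float64(0.018), np.float64(0.062)))
white (array([-0.0576,  0.7018, -0.0018,  0.0121]), np.float64(0.0004), 6519, (np.float64(0.018), np.float64(0.057)))
```

```bash
cat >> h.py <<'E'
def inhand(A,p,znose):
    d=-np.array([1,p[3],p[1]]);d/=np.linalg.norm(d);o=np.array([0,p[2],p[0]])
    W=A[:3,:3]@d;P=A[:3,:3]@o+A[:3,3];k=(znose-P[2])/W[2];nose=P+k*W
    yaw=np.degrees(np.arctan2(A[1,2],A[0,2]));print("nose",nose.round(4),"axis",W.round(3),"yaw",yaw.round(1))
    # cart frame: z=W, x as near tool heading as possible
    x=A[:3,2]-W*(A[:3,2]@W);x/=np.linalg.norm(x);Mc=np.eye(4);Mc[:3,:3]=np.stack([x,np.cross(W,x),W],1);Mc[:3,3]=nose
    return np.linalg.inv(A)@Mc
E
python3 - <<'E'
from h import *
A=now();C=inhand(A,[-0.0576,0.7018,-0.0018,0.0121],.004);np.save("Cw.npy",C);Ci=np.linalg.inv(C)
n=(A@C)[:3,3];M=A
for c in [cart(n+[0,0,.20],-10),cart([.47,0.02,.2],-6,10),cart(bore(2,-120,-60),YC,20),cart(bore(2,5,-30),YC,20),cart(bore(2,5,19),YC,20)]:
    M=rows(M,c@Ci,vmax=.85);print(M[:3,3].round(3))
E
```

```text
nose [ 0.4542 -0.1627  0.004 ] axis [-0.004 -0.013  1.   ] yaw -9.8
8 x [-0.82, 0.0, -0.57, 0.0, 0.0, -0.02]  then [0.01, 0.04, -0.02, 0.03, 0.01, -0.01]
[ 0.501 -0.169  0.279]
9 x [0.03, 0.83, -0.1, -0.07, -0.22, -0.04]  then [0.05, -0.03, -0.02, -0.04, -0.02, -0.04]
[0.503 0.018 0.282]
8 x [0.32, 0.84, 0.19, -0.08, -0.25, -0.03]  then [0.01, -0.04, 0.04, 0.03, -0.01, 0.01]
[0.529 0.183 0.207]
7 x [-0.02, 0.0, 0.73, 0.0, 0.0, 0.0]  then [0.0, 0.0, 0.03, 0.0, 0.0, 0.0]
[0.654 0.177 0.177]
3 x [0.63, 0.01, 0.17, 0.0, 0.0, 0.0]  then [0.0, 0.0, 0.0, 0.0, 0.0, 0.0]
[0.654 0.178 0.128]
```

>>> {"fn": "move_arm", "kwargs": {"plan": [[1,-0.3,0,-0.21,0,0,0],[1,-0.5,0,-0.35,0,0,0],[1,-0.82,0,-0.57,0,0,-0.02],[1,-0.82,0,-0.57,0,0,-0.02],[1,-0.82,0,-0.57,0,0,-0.02],[1,-0.82,0,-0.57,0,0,-0.02],[1,-0.82,0,-0.57,0,0,-0.02],[1,-0.82,0,-0.57,0,0,-0.02],[1,-0.82,0,-0.57,0,0,-0.02]]}}

```text
t: 17.42
eef_pos: [0.5, -0.1696, 0.2767]
orientation: [-179.6, 54.7, 170.8]
ft_force: [0.9, -0.5, -1.2]
finger_gap: 0.315
gripper_force: 49.4
```

>>> {"fn": "move_arm", "kwargs": {"plan": [[1,0.03,0.83,-0.1,-0.07,-0.22,-0.04],[1,0.03,0.83,-0.1,-0.07,-0.22,-0.04],[1,0.03,0.83,-0.1,-0.07,-0.22,-0.04],[1,0.03,0.83,-0.1,-0.07,-0.22,-0.04],[1,0.03,0.83,-0.1,-0.07,-0.22,-0.04],[1,0.03,0.83,-0.1,-0.07,-0.22,-0.04],[1,0.03,0.83,-0.1,-0.07,-0.22,-0.04],[1,0.03,0.83,-0.1,-0.07,-0.22,-0.04],[1,0.03,0.83,-0.1,-0.07,-0.22,-0.04],[1,0.32,0.84,0.19,-0.08,-0.25,-0.03],[1,0.32,0.84,0.19,-0.08,-0.25,-0.03],[1,0.32,0.84,0.19,-0.08,-0.25,-0.03],[1,0.32,0.84,0.19,-0.08,-0.25,-0.03],[1,0.32,0.84,0.19,-0.08,-0.25,-0.03],[1,0.32,0.84,0.19,-0.08,-0.25,-0.03],[1,0.32,0.84,0.19,-0.08,-0.25,-0.03],[1,0.32,0.84,0.19,-0.08,-0.25,-0.03],[1,0,0,0,0,0,0],[1,0,0,0,0,0,0]]}}

```text
t: 19.0
eef_pos: [0.5287, 0.1852, 0.2043]
orientation: [-178.3, 74.4, 179.2]
ft_force: [-0.8, -0.8, -1.5]
finger_gap: 0.314
gripper_force: 49.7
```

```bash
python3 - <<'E'
from h import *
from rig import *
C=np.load("Cw.npy");Ci=np.linalg.inv(C);A=now();s=sense();print(s["finger_gap"],s["ft_force"].round(1),"nose",(A@C)[:3,3].round(4),"axis",(A@C)[:3,2].round(3))
w=grab_frame("wrist");print("white now",cyl2(w,A,.0,(-.0576,.7,0,0)))
# cabinet block check from here: bore-2 rim, front face
P=cloud(w);q=P[inr(P,[(.60,.67),(.14,.21),(.02,.057)])];print("bore2 inner",len(q),q.min(0).round(4) if len(q) else 0,q.max(0).round(4) if len(q) else 0)
M=A
for c in [cart(bore(2,5,-30),YC,20),cart(bore(2,5,19),YC,20),cart(bore(2,3,22),YC,10),cart(bore(2,0,23),YC),cart(bore(2,0,46.5),YC)]:
    M=rows(M,c@Ci,vmax=.6)
E
```

```text
0.31411061078046715 [-0.8 -0.8 -1.5] nose [0.5094 0.1846 0.1175] axis [-0.333  0.011  0.943]
white now (array([-0.0582,  0.7041, -0.0016,  0.0134]), np.float64(0.00043), 9621, (np.float64(0.018), np.float64(0.078)))
bore2 inner 326 [0.6332 0.1617 0.0466] [0.6471 0.1914 0.057 ]
9 x [-0.03, -0.01, 0.57, 0.0, -0.01, 0.0]  then [-0.01, 0.0, 0.01, 0.02, -0.01, -0.04]
4 x [0.47, 0.01, 0.13, 0.0, 0.0, 0.0]  then [0.01, -0.02, -0.01, 0.0, 0.0, 0.0]
4 x [0.03, 0.0, 0.15, -0.01, 0.5, 0.0]  then [0.0, 0.0, -0.01, 0.02, 0.0, 0.0]
4 x [0.02, 0.0, 0.13, -0.01, 0.5, 0.0]  then [0.0, 0.0, 0.01, 0.01, 0.0, 0.0]
2 x [0.38, 0.01, 0.27, 0.0, 0.0, 0.0]  then [0.01, -0.01, 0.0, 0.0, 0.0, 0.0]
```

>>> {"fn": "move_arm", "kwargs": {"plan": [[1,-0.03,-0.01,0.57,0,0,0],[1,-0.03,-0.01,0.57,0,0,0],[1,-0.03,-0.01,0.57,0,0,0],[1,-0.03,-0.01,0.57,0,0,0],[1,-0.03,-0.01,0.57,0,0,0],[1,-0.03,-0.01,0.57,0,0,0],[1,-0.03,-0.01,0.57,0,0,0],[1,-0.03,-0.01,0.57,0,0,0],[1,-0.03,-0.01,0.57,0,0,0],[1,0,0,0.03,0.02,-0.08,-0.04],[1,0,0,0,0,0,0]]}}

```text
t: 19.97
eef_pos: [0.6557, 0.1751, 0.1804]
orientation: [-178.3, 75.1, 179.0]
ft_force: [-0.8, -0.2, -0.5]
finger_gap: 0.314
gripper_force: 49.7
```

```bash
sed -i 's/B2=np.array(\[.6307/B2=np.array([.6312/' h.py; python3 - <<'E'
from h import *
from rig import *
C=np.load("Cw.npy");Ci=np.linalg.inv(C);A=now();s=sense();N=A@C;d=N[:3,3]-B2;print(s["ft_force"].round(1),"local nose",(d@xc).round(4),(d@yc).round(4),d[2].round(4),"axis",N[:3,2].round(3))
M=A
for c in [cart(bore(2,5,19),YC,20),cart(bore(2,3,22),YC,10),cart(bore(2,0,23),YC),cart(bore(2,0,46.5),YC)]:
    M=rows(M,c@Ci,vmax=.6)
E
```

```text
[-0.8 -0.2 -0.5] local nose 0.0063 -0.002 0.0333 axis [-0.345  0.013  0.939]
4 x [0.51, 0.03, 0.12, -0.01, 0.01, -0.01]  then [-0.01, -0.01, 0.02, 0.0, -0.01, -0.02]
4 x [0.03, 0.0, 0.15, -0.01, 0.5, 0.0]  then [0.01, 0.0, -0.02, 0.02, 0.0, 0.0]
4 x [0.02, 0.0, 0.13, -0.01, 0.5, 0.0]  then [-0.01, 0.01, 0.02, 0.01, 0.0, 0.0]
2 x [0.38, 0.0, 0.27, 0.0, 0.0, 0.0]  then [0.01, 0.0, 0.0, 0.0, 0.0, 0.0]
```

>>> {"fn": "move_arm", "kwargs": {"plan": [[1,0.51,0.02,0.12,0,0,0],[1,0.51,0.02,0.12,0,0,0],[1,0.51,0.02,0.12,0,0,0],[1,0.51,0.02,0.13,0,0,0],[1,0,0,0,0,0,0]]}}

```text
t: 20.38
eef_pos: [0.6532, 0.1775, 0.1255]
orientation: [-178.0, 74.9, 179.4]
ft_force: [3.2, -0.1, -1.5]
finger_gap: 0.312
gripper_force: 49.8
```

>>> {"fn": "move_arm", "kwargs": {"plan": [[1,0.03,0,0.15,0,0.5,0],[1,0.03,0,0.15,0,0.5,0],[1,0.03,0,0.15,0,0.5,0],[1,0.03,0,0.14,0,0.5,0],[1,0.02,0,0.13,0,0.5,0],[1,0.02,0,0.13,0,0.5,0],[1,0.02,0,0.13,0,0.5,0],[1,0.02,0,0.14,0,0.5,0],[1,0,0,0,0,0,0]]}}

```text
t: 21.13
eef_pos: [0.6791, 0.1772, 0.116]
orientation: [-179.4, 55.2, 177.9]
ft_force: [0.1, -0.4, -0.2]
finger_gap: 0.314
gripper_force: 49.8
```

```bash
cat > chk.py <<'E'
from h import *
from rig import *
import sys
C=np.load(sys.argv[1]);i=int(sys.argv[2]);Ci=np.linalg.inv(C);A=now();s=sense();N=A@C;d=N[:3,3]-bore(i,0,0)
R=Ro.from_euler('z',-YC,degrees=True).as_matrix()
print(s["ft_force"].round(1),s["moment"].round(2),s["finger_gap"].round(3),"local nose",(R@d*1000).round(1),"axis",(R@N[:3,2]).round(3))
print("tool cyl",cyl2(grab_frame("wrist"),A,.063,(-.057,.7,0,0)))
for dep in map(float,sys.argv[3:]): A=rows(A,cart(bore(i,0,dep),YC)@Ci,vmax=.3)
E
python3 chk.py Cw.npy 2 35 46.5
```

```text
Traceback (most recent call last):
  File "chk.py", line 6, in <module>
    print(s["ft_force"].round(1),s["moment"].round(2),s["finger_gap"].round(3),"local nose",(R@d*1000).round(1),"axis",(R@N[:3,2]).round(3))
                                                      ^^^^^^^^^^^^^^^^^^^^^
AttributeError: 'float' object has no attribute 'round'
```

```bash
sed -i 's/s\["finger_gap"\].round(3)/round(s["finger_gap"],3)/' chk.py; python3 chk.py Cw.npy 2 35 46.5
```

```text
[ 0.1 -0.4 -0.2] [0.08 0.89 0.04] 0.314 local nose [  1.1   1.4 -19.7] axis [-0.005 -0.004  1.   ]
tool cyl (array([-0.058 ,  0.7258, -0.0016,  0.0046]), np.float64(0.0004), 9469, (np.float64(0.018), np.float64(0.077)))
2 x [0.26, -0.01, 0.17, -0.02, 0.03, -0.04]  then [0.01, -0.01, -0.01, 0.0, 0.0, 0.0]
2 x [0.19, 0.0, 0.13, 0.0, 0.0, 0.0]  then [0.0, 0.01, 0.01, 0.0, 0.0, 0.0]
```

>>> {"fn": "move_arm", "kwargs": {"plan": [[1,0.13,-0.02,0.08,0,0.02,0],[1,0.13,-0.02,0.08,0,0.02,0],[1,0.13,-0.02,0.08,0,0,0],[1,0.13,0,0.08,0,0,0],[1,0,0,0,0,0,0]]}}

```text
t: 21.6
eef_pos: [0.6758, 0.1756, 0.0941]
orientation: [-179.2, 54.7, 178.2]
ft_force: [0.7, 1.0, -1.4]
finger_gap: 0.313
gripper_force: 49.9
```

```bash
python3 chk.py Cw.npy 2 46.5
```

```text
[ 0.7  1.  -1.4] [0.39 0.97 0.31] 0.313 local nose [ -2.8  -0.7 -41.2] axis [ 0.004 -0.002  1.   ]
tool cyl (array([-0.0579,  0.7278, -0.0016,  0.0074]), np.float64(0.0004), 7163, (np.float64(0.018), np.float64(0.061)))
1 x [0.11, 0.04, 0.2, -0.04, -0.04, -0.05]  then [0.0, 0.0, 0.0, 0.0, 0.0, 0.0]
```

>>> {"fn": "move_arm", "kwargs": {"plan": [[1,0.06,0.02,0.08,0,-0.02,0],[1,0.06,0.02,0.08,0,-0.02,0],[1,0.05,0,0.04,0,0,0],[1,0,0,0,0,0,0],[1,0,0,0,0,0,0]]}}

```text
t: 22.07
eef_pos: [0.6781, 0.1761, 0.089]
orientation: [-179.1, 55.0, 178.1]
ft_force: [-0.0, 0.2, -1.1]
finger_gap: 0.312
gripper_force: 49.8
```

```bash
python3 chk.py Cw.npy 2 47
```

```text
[-0.   0.2 -1.1] [ 0.07  1.13 -0.02] 0.312 local nose [ -0.2  -0.  -46.4] axis [-0.001 -0.001  1.   ]
tool cyl (array([-0.0579,  0.7188, -0.0017,  0.0053]), np.float64(0.0004), 6551, (np.float64(0.018), np.float64(0.056)))
1 x [0.01, 0.02, 0.02, -0.05, 0.01, -0.05]  then [0.0, 0.0, 0.0, 0.0, 0.0, 0.0]
```

>>> {"fn": "move_arm", "kwargs": {"plan": [[1,0.04,0,0.03,0,0,0],[1,0,0,0,0,0,0],[0.3,0,0,0,0,0,0],[0.3,0,0,0,0,0,0],[0.3,0,0,0,0,0,0],[0.3,0,0,0,0,0,0],[0.3,0,0,-0.5,0,0,0],[0.3,0,0,-0.8,0,0,0],[0.3,0,0,-0.8,0,0,0],[0.3,0,0,-0.8,0,0,0],[0.3,0,0,-0.8,0,0,0],[0.3,0,0,-0.8,0,0,0],[0.3,0,0,0,0,0,0],[0.3,0,0,0,0,0,0]]}}

```text
t: 23.28
eef_pos: [0.5866, 0.1815, 0.1545]
orientation: [-179.4, 55.2, 178.0]
ft_force: [0.4, 0.0, -0.2]
finger_gap: 0.698
gripper_force: 0.0
```

```bash
python3 - <<'E'
from h import *
from rig import *
w=grab_frame("wrist");P=cloud(w);H=hsv(w);q=P[inr(P,[(.60,.64),(.155,.2),(.065,.165)])]
for lo in(.065,.09,.115,.14):
    k=q[(q[:,2]>lo)&(q[:,2]<lo+.025)];
    if len(k)>30: print(lo,circ(k,.014,[.631,.177]))
q=P[inr(P,[(.60,.66),(.14,.215),(.17,.21)])];print("top",np.percentile(q[:,2],[50,95,99.5]).round(4))
A=now();print(A[:3,3].round(4))
for n in("side","scene"):
    f=grab_frame(n);print(n);carrier(f)
E
```

```text
0.065 (array([0.629 , 0.1789]), np.float64(0.0005), 1097)
0.09 (array([0.628 , 0.1802]), np.float64(0.0005), 1210)
0.115 (array([0.6268, 0.1814]), np.float64(0.0005), 1333)
0.14 (array([0.6252, 0.1827]), np.float64(0.0005), 1522)
top [0.1825 0.1904 0.192 ]
[0.5867 0.1813 0.1535]
side
rect 195 [array([ 428.4, -160.8]), array([103.3,  54.8]), np.float64(73.6)] [[388.0, -203.0], [440.0, -218.0], [469.0, -119.0], [417.0, -104.0]] z 0.0487
scene
```

White is home (head z 0.192) but leans about 4°, dragged as the pads opened. I'll regrip it gently to straighten it, then release with a compensating motion.

```bash
python3 - <<'E'
from h import *
R=tool(YC,35);g=bore(2,-1,-63,1.8)
M=rows(now(),pose(g,R,.057),n=7)
E
```

```text
7 x [-0.01, 0.0, 0.63, -0.01, 0.0, 0.01]  then [0.02, 0.0, -0.03, 0.02, 0.0, 0.01]
```

>>> {"fn": "move_arm", "kwargs": {"plan": [[0.3,-0.01,0,0.63,0,0,0],[0.3,-0.01,0,0.63,0,0,0],[0.3,-0.01,0,0.63,0,0,0],[0.3,-0.01,0,0.63,0,0,0],[0.3,-0.01,0,0.63,0,0,0],[0.3,-0.01,0,0.63,0,0,0],[0.3,0,0,0.6,0,0,0],[0.3,0,0,0,0,0,0],[0.6,0,0,0,0,0,0],[0.8,0,0,0,0,0,0],[0.8,0,0,0,0,0,0],[0.8,0,0,0,0,0,0]], "force": 20}}

```text
t: 24.43
eef_pos: [0.6763, 0.1764, 0.0915]
orientation: [-179.2, 55.0, 178.1]
ft_force: [0.2, 0.1, -1.2]
finger_gap: 0.321
gripper_force: 22.1
```

```bash
cat > lean.py <<'E'
from h import *
from rig import *
import sys
i=int(sys.argv[1]);c=bore(i,0,0);A=now();w=grab_frame("wrist")
p,e,n,_=cyl2(w,A,.063,(-.057,.7,0,0));d=-np.array([1,p[3],p[1]]);d/=np.linalg.norm(d)
R=Ro.from_euler('z',-YC,degrees=True).as_matrix();W=R@A[:3,:3]@d;print("lean x,y deg",np.degrees(np.arctan(W[:2]/W[2])).round(1),p,e,n)
s=sense();print(s["ft_force"].round(1),round(s["finger_gap"],3),s["gripper_force"],"tcp err",(np.linalg.inv(pose(bore(i,-1,-63,1.8),tool(YC,35),.057))@A)[:3,3].round(4))
E
python3 lean.py 2
```

```text
lean x,y deg [-2.4  0.3] [-0.0601  0.7646 -0.0016  0.0039] 0.0004 7018
[ 0.4 -0.2 -1.5] 0.321 22.050440311431885 tcp err [-0.0006 -0.0001 -0.0012]
```

```bash
python3 - <<'E'
from h import *
A=now();C=inhand(A,[-0.0601,0.7646,-0.0016,0.0039],.013);n=(A@C)[:3,3]
rows(A,cart(n,YC,-1.5)@np.linalg.inv(C),n=4)
E
```

```text
nose [0.6318 0.1766 0.013 ] axis [-0.042  0.007  0.999] yaw -2.8
4 x [-0.01, 0.0, 0.06, -0.01, 0.2, 0.01]  then [0.02, -0.01, 0.01, 0.0, -0.01, 0.0]
```

>>> {"fn": "move_arm", "kwargs": {"plan": [[0.8,0,0,0.06,0,0.2,0],[0.8,0,0,0.06,0,0.2,0],[0.8,0,0,0.06,0,0.2,0],[0.8,0,0,0.06,0,0.2,0],[0.8,0,0,0,0,0,0],[0.64,0,0,0.04,0,0,0],[0.58,0,0,0.04,0,0,0],[0.5,0,0,0,0,0,0],[0.3,0,0,0,0,0,0],[0.3,0,0,0,0,0,0],[0.3,0,0,-0.4,0,0,0],[0.3,0,0,-0.8,0,0,0],[0.3,0,0,-0.8,0,0,0],[0.3,0,0,-0.8,0,0,0],[0.3,0,0,-0.8,0,0,0],[0.3,0,0,-0.8,0,0,0],[0.3,0,0,0,0,0,0],[0.3,0,0,0,0,0,0]]}}

```text
t: 25.98
eef_pos: [0.5976, 0.181, 0.1575]
orientation: [-179.4, 51.2, 178.0]
ft_force: [0.4, 0.4, -0.6]
finger_gap: 0.696
gripper_force: 0.0
```

```bash
cat > stand.py <<'E'
from h import *
from rig import *
import sys
c=bore(int(sys.argv[1]),0,0)
w=grab_frame("wrist");P=cloud(w)
L=(P-c)@Ro.from_euler('z',YC,degrees=True).as_matrix()
a=[]
for z in(.01,.08):
    k=L[inr(L,[(-.035,.02),(-.025,.025),(z,z+.022)])];x,e,n=circ(k,.014,[0,0]);a.append(x);print(z,(x*1000).round(1),e,n)
k=L[inr(L,[(-.04,.04),(-.03,.03),(.11,.15)])];print("top z",(c[2]+np.percentile(k[:,2],[95,99.5])).round(4),"lean",np.degrees(np.arctan((a[1]-a[0])/.07)).round(1))
E
python3 stand.py 2; python3 - <<'E'
from h import *
from rig import *
for n in("side","scene"):
    f=grab_frame(n);print(n);carrier(f)
E
```

```text
0.01 [-2.9  1.5] 0.0004 962
0.08 [-31.6   3.4] 0.0034 1421
top z [0.208  0.2099] lean [-22.3   1.6]
side
rect 163 [array([ 471.3, -148.6]), array([57.4, 98.2]), np.float64(46.4)] [[416.0, -136.0], [487.0, -203.0], [527.0, -162.0], [455.0, -94.0]] z 0.0479
scene
rect 417 [array([ 458.4, -191.2]), array([ 82.4, 144. ]), np.float64(2.8)] [[414.0, -121.0], [421.0, -265.0], [503.0, -261.0], [496.0, -117.0]] z 0.049
```

>>> {"fn": "move_arm", "kwargs": {"plan": [[0.3,0,0,-0.8,0,0,0],[0.3,0,0,-0.8,0,0,0],[0.3,0,0,-0.8,0,0,0],[0.3,0,0,0,0,0,0],[0.3,0,0,0,0,0,0]]}}

```text
t: 26.55
eef_pos: [0.5515, 0.1831, 0.1935]
orientation: [-179.3, 51.1, 178.0]
ft_force: [-0.6, 0.8, -0.6]
finger_gap: 0.7
gripper_force: 0.0
```

```bash
python3 stand.py 2; python3 - <<'E'
from rig import *
import cv2
cv2.imwrite("pics/w6.png",grab_frame("wrist")["color"][:,:,::-1])
E
```

```text
0.01 [-2.9  1.5] 0.0005 626
0.08 [-31.5   3.2] 0.0035 864
top z [0.2079 0.2098] lean [-22.2   1.4]
```

```bash
python3 - <<'E'
from h import *
from rig import *
w=grab_frame("wrist");P=cloud(w);L=(P-bore(2,0,0))@Ro.from_euler('z',YC,degrees=True).as_matrix()
for z in np.arange(.005,.15,.015):
    k=L[inr(L,[(-.09,.025),(-.035,.035),(z,z+.004)])]
    if len(k): print(z.round(3),len(k),"x",np.percentile(k[:,0],[1,20,50,99]).round(4),"y",np.percentile(k[:,1],[1,99]).round(4))
E
```

```text
0.005 109 x [-0.017  -0.0157 -0.0146 -0.0049] y [-0.0123  0.0145]
0.02 120 x [-0.0181 -0.0167 -0.0153 -0.0064] y [-0.0119  0.0143]
0.035 119 x [-0.0187 -0.0174 -0.0162 -0.0065] y [-0.0115  0.0151]
0.05 132 x [-0.0193 -0.0182 -0.0167 -0.0066] y [-0.0112  0.0158]
0.065 140 x [-0.0204 -0.0187 -0.0175 -0.0067] y [-0.0109  0.0165]
0.08 148 x [-0.0211 -0.02   -0.0187 -0.0093] y [-0.0104  0.017 ]
0.095 173 x [-0.0222 -0.0209 -0.0197 -0.0096] y [-0.0101  0.0176]
0.11 171 x [-0.0224 -0.0213 -0.0199 -0.01  ] y [-0.009   0.0173]
0.125 413 x [-0.0329 -0.0255 -0.0197 -0.0015] y [-0.0192  0.0285]
```

View pics/w6.png

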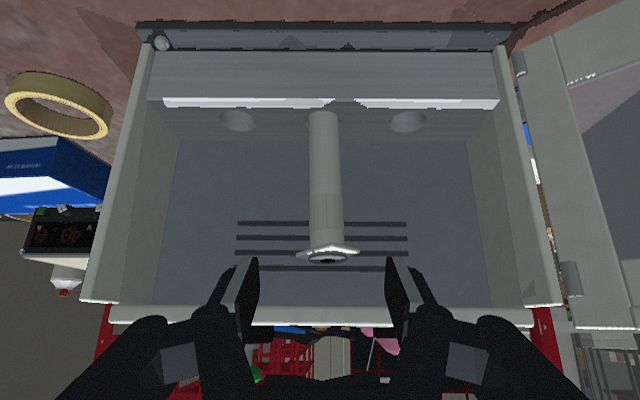

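White stands home in the middle bore (picture: column at (325,180), cap at (328,255)). It leans about 3°, which is the bore's own play. On to amber.

```bash
python3 - <<'E'
from h import *
A=now()
M=rows(A,pose([.46,.05,.25],tool(-8,35),.057),vmax=.85);print(M[:3,3].round(3))
M=rows(M,pose([.4545,-.242,.239],tool(-15,35),.057),vmax=.85);print(M[:3,3].round(3))
E
```

```text
7 x [0.0, -0.81, -0.24, 0.11, -0.12, 0.11]  then [0.01, -0.03, 0.02, 0.03, 0.03, -0.04]
[0.506 0.043 0.217]
14 x [-0.06, -0.84, 0.14, 0.08, 0.0, 0.06]  then [0.0, 0.03, -0.03, 0.03, 0.0, -0.03]
[ 0.5   -0.254  0.206]
```

>>> {"fn": "move_arm", "kwargs": {"plan": [[0.3,0,-0.81,-0.24,0.11,-0.12,0.11],[0.3,0,-0.81,-0.24,0.11,-0.12,0.11],[0.3,0,-0.81,-0.24,0.11,-0.12,0.11],[0.3,0,-0.81,-0.24,0.11,-0.12,0.11],[0.3,0,-0.81,-0.24,0.11,-0.12,0.11],[0.3,0,-0.81,-0.24,0.11,-0.12,0.11],[0.3,0,-0.81,-0.24,0.11,-0.12,0.11]]}}

```text
t: 27.28
eef_pos: [0.5056, 0.0434, 0.218]
orientation: [179.5, 55.2, 171.6]
ft_force: [-0.0, -0.4, -0.4]
finger_gap: 0.699
gripper_force: 0.0
```

>>> {"fn": "move_arm", "kwargs": {"plan": [[0.3,-0.06,-0.84,0.14,0.08,0,0.06],[0.3,-0.06,-0.84,0.14,0.08,0,0.06],[0.3,-0.06,-0.84,0.14,0.08,0,0.06],[0.3,-0.06,-0.84,0.14,0.08,0,0.06],[0.3,-0.06,-0.84,0.14,0.08,0,0.06],[0.3,-0.06,-0.84,0.14,0.08,0,0.06],[0.3,-0.06,-0.84,0.14,0.08,0,0.06],[0.3,-0.06,-0.84,0.14,0.08,0,0.06],[0.3,-0.06,-0.84,0.14,0.08,0,0.06],[0.3,-0.06,-0.84,0.14,0.08,0,0.06],[0.3,-0.06,-0.84,0.14,0.08,0,0.06],[0.3,-0.06,-0.84,0.14,0.08,0,0.06],[0.3,0,0,0,0,0,0],[0.3,0,0,0,0,0,0]]}}

```text
t: 28.45
eef_pos: [0.5025, -0.2129, 0.2065]
orientation: [179.0, 55.1, 165.1]
ft_force: [-0.1, 0.2, 0.7]
finger_gap: 0.697
gripper_force: 0.0
```

```bash
python3 - <<'E'
from h import *
from rig import *
print(sense()["eef_pos"].round(4))
for n in("wrist","scene","side"):
    f=grab_frame(n);print(n);carrier(f)
    P=cloud(f);H=hsv(f)
    for z in(.06,.085,.11):
        q=P[((H[...,0]<22)|(H[...,0]>172))&(H[...,1]>110)&inr(P,[(.38,.54),(-.38,-.06),(z,z+.025)])]
        if len(q)>20 and n=="wrist": print(z,circ(q,.014,np.median(q,0)[:2]+[.012,-.004]))
M=rows(now(),pose([.4545,-.242,.109],tool(-15,35),.057),n=9)
E
```

```text
[ 0.5025 -0.2129  0.2065]
wrist
rect 6940 [array([ 496.1, -280. ]), array([227.1,  60.8]), np.float64(75.2)] [[438.0, -382.0], [497.0, -398.0], [554.0, -178.0], [496.0, -162.0]] z 0.0496
white (array([ 0.4726, -0.2645]), np.float64(0.0006), 1538)
amber (array([ 0.469 , -0.2618]), np.float64(0.0016), 4695)
green (array([ 0.4725, -0.3473]), np.float64(0.0019), 4839)
0.06 (array([ 0.4668, -0.2604]), np.float64(0.0006), 1227)
0.085 (array([ 0.4688, -0.2618]), np.float64(0.0007), 1828)
0.11 (array([ 0.4711, -0.2634]), np.float64(0.0006), 1640)
scene
rect 881 [array([ 460.7, -246.2]), array([ 83.7, 250.9]), np.float64(3.1)] [[412.0, -123.0], [426.0, -374.0], [509.0, -369.0], [496.0, -119.0]] z 0.0493
white (array([ 0.475 , -0.2638]), np.float64(0.0015), 39)
amber (array([ 0.4701, -0.2601]), np.float64(0.0025), 114)
green (array([ 0.4721, -0.3445]), np.float64(0.002), 40)
side
rect 129 [array([ 460.7, -256.7]), array([257.6,  67.7]), np.float64(89.6)] [[426.0, -385.0], [494.0, -386.0], [495.0, -128.0], [428.0, -128.0]] z 0.048
9 x [0.46, -0.19, 0.36, 0.03, 0.0, 0.0]  then [-0.01, -0.02, 0.0, -0.03, 0.03, 0.03]
```

The carrier was knocked about 18 mm and amber is now at (0.470, −0.263), so I'm re-aiming.

```bash
python3 - <<'E'
from h import *
R=tool(-15,35);yt=R[:,1]
M=rows(now(),pose(np.array([.470,-.2625,.239])+.0017*yt,R,.057),n=3)
M=rows(M,pose(np.array([.470,-.2625,.109])+.0017*yt,R,.057))
E
```

```text
3 x [-0.2, -0.76, 0.31, 0.08, 0.01, 0.01]  then [-0.01, -0.01, -0.01, 0.0, 0.0, 0.0]
5 x [0.85, 0.0, 0.6, 0.0, 0.0, 0.0]  then [0.01, 0.0, -0.02, 0.0, 0.0, 0.0]
```

>>> {"fn": "move_arm", "kwargs": {"plan": [[0.3,-0.2,-0.76,0.31,0.08,0,0],[0.3,-0.2,-0.76,0.31,0.08,0,0],[0.3,-0.2,-0.76,0.31,0.08,0,0],[0.3,0,0,0,0,0,0],[0.3,0.85,0,0.59,0,0,0],[0.3,0.85,0,0.59,0,0,0],[0.3,0.85,0,0.59,0,0,0],[0.3,0.85,0,0.59,0,0,0],[0.3,0.85,0,0.6,0,0,0],[0.3,0,0,0,0,0,0],[1,0,0,0,0,0,0],[1,0,0,0,0,0,0],[1,0,0,0,0,0,0],[1,0,0,0,0,0,0],[1,0,0,0,0,0,0]], "force": 50}}

```text
t: 29.85
eef_pos: [0.5172, -0.2734, 0.0802]
orientation: [-179.7, 55.4, 165.4]
ft_force: [0.9, 4.4, 3.6]
finger_gap: 0.315
gripper_force: 48.9
```

```bash
python3 - <<'E'
from h import *
from rig import *
A=now();w=grab_frame("wrist");p,e,n,_=cyl2(w,A,.054,(-.057,.7,0,0));print(p,e,n,sense()["finger_gap"])
C=inhand(A,p,.0045);np.save("Ca.npy",C);Ci=np.linalg.inv(C);n=(A@C)[:3,3];M=A
for c in [cart(n+[0,0,.20],-15,0),cart([.47,0.0,.2],-6,10),cart(bore(3,-120,-60),YC,20)]:
    M=rows(M,c@Ci,vmax=.85);print(M[:3,3].round(3))
E
```

```text
[-0.0578  0.5283 -0.0019  0.0429] 0.00041 7433 0.31364234585794665
nose [ 0.4594 -0.256   0.0045] axis [ 0.104 -0.064  0.993] yaw -14.9
9 x [-0.76, 0.0, -0.52, 0.01, -0.15, -0.05]  then [-0.01, -0.01, 0.04, -0.04, 0.0, 0.01]
[ 0.509 -0.268  0.287]
13 x [0.02, 0.8, -0.15, -0.12, -0.16, -0.05]  then [0.05, 0.05, -0.06, -0.02, 0.02, -0.05]
[ 0.506 -0.002  0.29 ]
6 x [0.44, 0.73, 0.2, -0.1, -0.34, -0.02]  then [-0.01, -0.01, 0.03, 0.02, 0.01, -0.03]
[0.528 0.103 0.215]
```

>>> {"fn": "move_arm", "kwargs": {"plan": [[1,-0.3,0,-0.2,0,0,0],[1,-0.6,0,-0.42,0,0,0],[1,-0.8,0,-0.55,0,0,0],[1,-0.8,0,-0.55,0,0,0],[1,-0.8,0,-0.55,0,-0.3,0],[1,-0.8,0,-0.55,0,-0.3,0],[1,-0.8,0,-0.55,0,-0.3,0],[1,-0.8,0,-0.55,0,-0.3,0],[1,-0.8,0,-0.55,0,-0.2,0]]}}

```text
t: 30.65
eef_pos: [0.51, -0.2721, 0.2754]
orientation: [-179.5, 62.2, 165.4]
ft_force: [0.8, 0.2, -1.9]
finger_gap: 0.313
gripper_force: 48.4
```

```bash
python3 - <<'E'
from h import *
from rig import *
A=now();w=grab_frame("wrist");p,e,n,_=cyl2(w,A,.0,(-.057,.6,0,0));print(p,e,n,sense()["finger_gap"])
C=np.load("Ca.npy")
# nose end seen from the camera: black nose near expected tip
N=A@C;print("nose",N[:3,3].round(4),N[:3,2].round(3))
d=-np.array([1,p[3],p[1]]);print("axis now",(A[:3,:3]@d/np.linalg.norm(d)).round(3))
Ci=np.linalg.inv(C);M=A
for c in [cart([.47,0.0,.2],-6,10),cart(bore(3,-120,-60),YC,20)]:
    M=rows(M,c@Ci,vmax=.85);print(M[:3,3].round(3))
for n in("side","scene"):
    f=grab_frame(n);print(n);carrier(f)
E
```

```text
[-0.0581  0.5404 -0.002   0.0383] 0.00044 11041 0.3184527488366883
nose [ 0.4612 -0.257   0.1932] [-0.01  -0.033  0.999]
axis now [-0.018 -0.026  0.999]
13 x [0.01, 0.82, -0.17, -0.13, -0.16, -0.09]  then [-0.02, -0.05, -0.03, 0.05, 0.06, 0.02]
[ 0.506 -0.002  0.29 ]
6 x [0.44, 0.73, 0.2, -0.1, -0.34, -0.03]  then [-0.02, 0.0, 0.03, 0.03, 0.01, 0.03]
[0.528 0.103 0.215]
side
scene
rect 991 [array([ 461.5, -249.4]), array([ 82.4, 262.6]), np.float64(2.7)] [[414.0, -120.0], [427.0, -382.0], [509.0, -379.0], [496.0, -116.0]] z 0.0491
white (array([ 0.4789, -0.349 ]), np.float64(0.0021), 44)
green (array([ 0.4736, -0.3462]), np.float64(0.0028), 117)
```

>>> {"fn": "move_arm", "kwargs": {"plan": [[1,0.01,0.82,-0.17,-0.13,-0.16,-0.09],[1,0.01,0.82,-0.17,-0.13,-0.16,-0.09],[1,0.01,0.82,-0.17,-0.13,-0.16,-0.09],[1,0.01,0.82,-0.17,-0.13,-0.16,-0.09],[1,0.01,0.82,-0.17,-0.13,-0.16,-0.09],[1,0.01,0.82,-0.17,-0.13,-0.16,-0.09],[1,0.01,0.82,-0.17,-0.13,-0.16,-0.09],[1,0.01,0.82,-0.17,-0.13,-0.16,-0.09],[1,0.01,0.82,-0.17,-0.13,-0.16,-0.09],[1,0.01,0.82,-0.17,-0.13,-0.16,-0.09],[1,0.01,0.82,-0.17,-0.13,-0.16,-0.09],[1,0.01,0.82,-0.17,-0.13,-0.16,-0.09],[1,0.01,0.82,-0.17,-0.13,-0.16,-0.09]]}}

```text
t: 31.88
eef_pos: [0.5064, 0.0, 0.2861]
orientation: [-172.3, 72.1, -177.5]
ft_force: [0.9, -0.2, -2.1]
finger_gap: 0.316
gripper_force: 48.6
```

>>> {"fn": "move_arm", "kwargs": {"plan": [[1,0.44,0.73,0.2,-0.1,-0.34,-0.03],[1,0.44,0.73,0.2,-0.1,-0.34,-0.03],[1,0.44,0.73,0.2,-0.1,-0.34,-0.03],[1,0.44,0.73,0.2,-0.1,-0.34,-0.03],[1,0.44,0.73,0.2,-0.1,-0.34,-0.03],[1,0.44,0.73,0.2,-0.1,-0.34,-0.03],[1,0,0,0,0,0,0],[1,0,0,0,0,0,0]]}}

```text
t: 32.55
eef_pos: [0.5428, 0.1191, 0.2578]
orientation: [-166.4, 78.1, -169.0]
ft_force: [1.2, -1.0, -0.9]
finger_gap: 0.314
gripper_force: 48.8
```

```bash
python3 - <<'E'
from h import *
from rig import *
A=now();w=grab_frame("wrist");p,e,n,_=cyl2(w,A,.0,(-.057,.55,0,0));print(p,e,n,A[:3,3].round(4))
C0=np.load("Ca.npy");Q=((cloud(w)-A[:3,3])@A[:3,:3])
zn=(A@C0)[2,3];C=inhand(A,p,zn);np.save("Ca2.npy",C);Ci=np.linalg.inv(C);print("old nose",(A@C0)[:3,3].round(4))
P=cloud(w);q=P[inr(P,[(.60,.66),(.06,.135),(.02,.057)])];print("bore3 inner",len(q),q.min(0).round(4),q.max(0).round(4),"pred",bore(3,0,0))
M=A
for c in [cart(bore(3,5,-30),YC,20),cart(bore(3,5,19),YC,20),cart(bore(3,3,22),YC,10),cart(bore(3,0,23),YC)]:
    M=rows(M,c@Ci,vmax=.6)
E
```

```text
[-0.0586  0.5401 -0.0016  0.038 ] 0.00044 11030 [0.5428 0.1191 0.2578]
nose [0.517  0.1176 0.1646] axis [-0.288  0.025  0.957] yaw -2.9
old nose [0.5167 0.1178 0.1646]Traceback (most recent call last):
  File "<stdin>", line 6, in <module>
    return umr_minimum(a, axis, None, out, keepdims, initial, where)
ValueError: zero-size array to reduction operation minimum which has no identity
```

```bash
python3 - <<'E'
from h import *
from rig import *
A=now();Ci=np.linalg.inv(np.load("Ca2.npy"));print(sense()["joint_pos"].round(1))
M=rows(A,cart(bore(3,-110,-60),YC,20)@Ci,n=5);print(M[:3,3].round(4))
M=rows(M,cart(bore(3,5,-30),YC,20)@Ci,vmax=.6)
E
```

```text
[ 31.1 -31.1 -72.5 -27.6 -33.2   4.9]
5 x [0.36, -0.11, 0.03, -0.01, -0.13, 0.02]  then [-0.01, 0.0, 0.01, 0.02, 0.01, 0.01]
[0.5381 0.1027 0.2145]
8 x [0.06, 0.0, 0.59, 0.0, 0.0, 0.0]  then [0.04, 0.02, 0.01, 0.0, 0.0, 0.0]
```

```bash
python3 - <<'E'
from h import *
A=now();Ci=np.linalg.inv(np.load("Ca2.npy"))
M=rows(A,cart(bore(3,-50,-60),YC,17)@Ci,n=7);print(M[:3,3].round(4))
M=rows(M,cart(bore(3,5,-35),YC,17)@Ci,vmax=.6);print(M[:3,3].round(4))
E
```

```text
7 x [0.19, -0.08, 0.39, -0.01, -0.01, 0.02]  then [-0.01, -0.01, 0.02, 0.01, 0.03, -0.03]
[0.6029 0.0996 0.2133]
4 x [0.14, 0.01, 0.59, 0.0, 0.0, 0.0]  then [-0.02, -0.02, 0.0, 0.0, 0.0, 0.0]
[0.658  0.0971 0.1884]
```

>>> {"fn": "move_arm", "kwargs": {"plan": [[1,0.19,-0.08,0.39,0,0,0.02],[1,0.19,-0.08,0.39,0,0,0.02],[1,0.19,-0.08,0.39,0,0,0.02],[1,0.19,-0.08,0.39,0,0,0.02],[1,0.19,-0.08,0.39,0,0,0.02],[1,0.19,-0.08,0.39,0,0,0.02],[1,0.19,-0.08,0.39,0,0,0.02],[1,0,0,0,0,0,0],[1,0,0,0,0,0,0]]}}

```text
t: 33.35
eef_pos: [0.6063, 0.1006, 0.2211]
orientation: [-170.5, 77.8, -173.5]
ft_force: [0.1, -0.1, -2.4]
finger_gap: 0.315
gripper_force: 48.9
```

```bash
python3 - <<'E'
from h import *
from rig import *
A=now();C=np.load("Ca2.npy");Ci=np.linalg.inv(C);w=grab_frame("wrist");P=cloud(w);N=A@C
d=N[:3,3]-bore(3,0,0);print(sense()["joint_pos"].round(1),"local nose",(d@xc).round(4),(d@yc).round(4),d[2].round(4),"axis",N[:3,2].round(3),cyl2(w,A,0,(-.057,.54,0,0)))
q=P[inr(P,[(.60,.66),(.06,.135),(.02,.057)])];print("bore3 inner",len(q),q.min(0).round(4) if len(q) else 0,q.max(0).round(4) if len(q) else 0,"pred",bore(3,0,0))
M=A
for c in [cart(bore(3,5,-35),YC,17),cart(bore(3,5,19),YC,17),cart(bore(3,3,22),YC,9),cart(bore(3,0,23),YC)]:
    M=rows(M,c@Ci,vmax=.6)
E
```

```text
[ 22.5 -16.7 -72.5 -42.6 -25.1   3.7] local nose -0.0479 0.0017 0.0681 axis [-0.281  0.014  0.96 ] (array([-0.0586,  0.539 , -0.0016,  0.0382]), np.float64(0.00044), 11027, (np.float64(0.018), np.float64(0.084)))
bore3 inner 0 0 0 pred [0.62757096 0.09688235 0.06      ]
4 x [0.22, 0.0, 0.57, -0.03, -0.04, -0.01]  then [-0.02, 0.0, 0.02, 0.0, 0.02, -0.01]
4 x [0.53, 0.02, 0.11, 0.0, 0.0, 0.0]  then [0.0, 0.0, -0.02, 0.0, 0.0, 0.0]
3 x [0.06, 0.0, 0.16, -0.02, 0.53, 0.0]  then [0.0, 0.01, 0.01, 0.0, 0.01, 0.0]
3 x [0.05, 0.0, 0.17, -0.02, 0.6, 0.0]  then [-0.01, 0.0, 0.0, -0.01, 0.0, 0.0]
```

```bash
python3 - <<'E'
from h import *
A=now();Ci=np.linalg.inv(np.load("Ca2.npy"))
M=A
for c in [cart(bore(3,3,-45),YC,15),cart(bore(3,3,-15),YC,15)]: M=rows(M,c@Ci,n=4)
E
```

```text
4 x [0.12, -0.01, 0.57, -0.03, 0.07, -0.01]  then [0.01, 0.01, 0.01, -0.01, -0.01, -0.02]
4 x [0.29, 0.01, 0.07, 0.0, 0.0, 0.0]  then [0.0, 0.0, 0.0, 0.0, 0.0, 0.0]
```

>>> {"fn": "move_arm", "kwargs": {"plan": [[1,0.12,-0.01,0.57,-0.03,0.07,0],[1,0.12,-0.01,0.57,-0.03,0.07,0],[1,0.12,-0.01,0.57,-0.03,0.07,0],[1,0.13,-0.01,0.57,-0.03,0.07,0],[1,0,0,0,0,0,0],[1,0,0,0,0,0,0]]}}

```text
t: 33.9
eef_pos: [0.6592, 0.0978, 0.198]
orientation: [-172.2, 76.5, -174.5]
ft_force: [-0.0, -0.4, -1.6]
finger_gap: 0.314
gripper_force: 48.9
```

```bash
cat > st.py <<'E'
from h import *
from rig import *
A=now();C=np.load("Ca2.npy");Ci=np.linalg.inv(C);N=A@C;s=sense()
d=N[:3,3]-bore(3,0,0);R=Ro.from_euler('z',-YC,degrees=True).as_matrix();W=R@N[:3,2]
print(s["joint_pos"].round(1),s["ft_force"].round(1),"local nose mm",(R@d*1000).round(1),"lean",np.degrees(np.arctan(W[:2]/W[2])).round(1))
E
(cat st.py; cat <<'E'
M=A
for c in [cart(bore(3,3,-15),YC,15),cart(bore(3,4,20),YC,15),cart(bore(3,2,22),YC,8),cart(bore(3,0,24),YC)]:
    M=rows(M,c@Ci,vmax=.5)
E
) | python3 -
```

```text
[ 18.1  -7.2 -69.1 -47.6 -20.1   3.1] [-0.  -0.4 -1.6] local nose mm [ 3.   1.3 45.6] lean [-15.   -0.3]
3 x [0.4, 0.0, 0.09, 0.0, 0.0, -0.02]  then [-0.01, 0.01, 0.01, 0.01, 0.0, 0.0]
3 x [0.45, 0.02, 0.12, 0.0, 0.0, 0.0]  then [0.0, -0.01, 0.01, 0.0, 0.0, 0.0]
3 x [0.05, 0.0, 0.14, -0.02, 0.47, 0.0]  then [-0.01, 0.01, -0.01, 0.0, -0.01, 0.0]
4 x [0.04, 0.0, 0.12, -0.01, 0.4, 0.0]  then [-0.01, 0.0, 0.02, -0.02, -0.01, 0.0]
```

>>> {"fn": "move_arm", "kwargs": {"plan": [[1,0.4,-0.02,0.09,0,0,0],[1,0.4,-0.01,0.09,0,0,0],[1,0.4,-0.01,0.1,0,0,0],[1,0,0,0,0,0,0],[1,0,0,0,0,0,0]]}}

```text
t: 34.32
eef_pos: [0.6584, 0.0963, 0.1667]
orientation: [-172.1, 76.4, -174.4]
ft_force: [-0.6, 0.0, -0.6]
finger_gap: 0.316
gripper_force: 48.9
```

```bash
(cat st.py; cat <<'E'
M=A
for c in [cart(bore(3,4,20),YC,15),cart(bore(3,2,22),YC,8),cart(bore(3,0,24),YC)]:
    M=rows(M,c@Ci,vmax=.5)
E
) | python3 -
```

```text
[ 17.9  -1.8 -71.4 -55.3 -19.8   3. ] [-0.6  0.  -0.6] local nose mm [ 2.1 -0.3 14.3] lean [-14.9  -0.3]
3 x [0.44, 0.03, 0.13, 0.01, 0.0, -0.02]  then [0.0, -0.01, 0.0, -0.01, -0.01, 0.01]
3 x [0.04, 0.0, 0.14, -0.02, 0.47, 0.0]  then [0.02, 0.0, -0.01, 0.01, -0.01, 0.0]
4 x [0.04, 0.0, 0.12, -0.02, 0.4, 0.0]  then [-0.02, 0.01, 0.02, 0.02, -0.01, 0.0]
```

```bash
(cat st.py; cat <<'E'
M=A
for c in [cart(bore(3,1.5,2),YC,13),cart(bore(3,2,19),YC,12.5),cart(bore(3,1,22),YC,6),cart(bore(3,0,24),YC)]:
    M=rows(M,c@Ci,vmax=.5)
E
) | python3 -
```

```text
[ 17.9  -1.8 -71.4 -55.3 -19.8   3. ] [-0.6  0.  -0.6] local nose mm [ 2.1 -0.3 14.3] lean [-14.9  -0.3]
2 x [0.32, 0.03, 0.13, 0.0, 0.19, -0.03]  then [0.01, -0.01, 0.0, 0.0, 0.01, 0.01]
2 x [0.32, 0.01, 0.12, 0.0, 0.05, 0.0]  then [0.01, 0.01, 0.0, 0.0, 0.0, 0.0]
3 x [0.05, 0.0, 0.14, -0.02, 0.43, 0.0]  then [0.01, 0.0, 0.01, 0.01, 0.01, 0.0]
3 x [0.04, 0.0, 0.13, -0.01, 0.4, 0.0]  then [0.0, 0.01, 0.02, -0.01, -0.01, 0.0]
```

>>> {"fn": "move_arm", "kwargs": {"plan": [[1,0.32,0.02,0.13,0,0.19,0],[1,0.33,0.02,0.13,0,0.19,0],[1,0.32,0.01,0.12,0,0.05,0],[1,0.32,0.01,0.12,0,0.05,0],[1,0,0,0,0,0,0],[1,0,0,0,0,0,0]]}}

```text
t: 34.82
eef_pos: [0.6631, 0.0964, 0.1313]
orientation: [-173.3, 74.0, -175.6]
ft_force: [0.1, 0.5, -0.4]
finger_gap: 0.311
gripper_force: 49.0
```

```bash
(cat st.py; cat <<'E'
M=A
for c in [cart(bore(3,1,22),YC,6),cart(bore(3,0,24),YC)]:
    M=rows(M,c@Ci,vmax=.5)
print(cyl2(grab_frame("wrist"),A,.063,(-.058,.54,0,0)))
E
) | python3 -
```

```text
[ 17.6   2.3 -71.3 -56.8 -19.4   3.8] [ 0.1  0.5 -0.4] local nose mm [  2.9  -0.1 -19.8] lean [-12.5  -0.2]
3 x [0.05, 0.01, 0.13, -0.02, 0.43, -0.02]  then [-0.01, 0.0, 0.0, 0.01, 0.01, 0.01]
3 x [0.04, 0.0, 0.13, -0.02, 0.4, 0.0]  then [0.01, 0.0, 0.01, 0.01, -0.01, 0.0]
(array([-0.0585,  0.5357, -0.0016,  0.0381]), np.float64(0.0004), 10620, (np.float64(0.018), np.float64(0.08)))
```

Clean. Now straightening amber and lowering it.

>>> {"fn": "move_arm", "kwargs": {"plan": [[1,0.05,0.01,0.13,-0.02,0.43,0],[1,0.05,0.01,0.13,-0.02,0.43,0],[1,0.05,0,0.13,-0.02,0.43,0],[1,0.04,0,0.13,-0.02,0.4,0],[1,0.04,0,0.13,-0.02,0.4,0],[1,0.04,0,0.13,-0.02,0.4,0],[1,0,0,0,0,0,0],[1,0,0,0,0,0,0]]}}

```text
t: 35.53
eef_pos: [0.6797, 0.0961, 0.1209]
orientation: [-176.7, 61.9, -178.6]
ft_force: [-0.2, -0.3, -1.6]
finger_gap: 0.315
gripper_force: 49.0
```

```bash
(cat st.py; cat <<'E'
M=A
for c in [cart(bore(3,0,36),YC),cart(bore(3,0,47),YC)]:
    M=rows(M,c@Ci,vmax=.25)
E
) | python3 -
```

```text
[ 15.4  -4.8 -60.2 -26.1 -15.6   6.8] [-0.2 -0.3 -1.6] local nose mm [  1.    0.5 -21.3] lean [-0.3 -0.4]
3 x [0.18, 0.01, 0.09, 0.01, 0.02, -0.02]  then [0.0, -0.01, -0.01, 0.01, 0.0, 0.0]
2 x [0.19, 0.01, 0.11, 0.0, 0.0, 0.0]  then [0.01, -0.01, -0.01, 0.0, 0.0, 0.0]
```

>>> {"fn": "move_arm", "kwargs": {"plan": [[1,0.18,0,0.08,0,0.02,0],[1,0.18,0,0.08,0,0.02,0],[1,0.18,0,0.08,0,0.02,0],[1,0,0,0,0,0,0],[1,0,0,0,0,0,0]]}}

```text
t: 35.95
eef_pos: [0.6773, 0.0956, 0.1031]
orientation: [-176.6, 61.3, -178.5]
ft_force: [0.4, -0.5, -1.3]
finger_gap: 0.312
gripper_force: 49.0
```

```bash
(cat st.py; cat <<'E'
M=rows(A,cart(bore(3,0,47.5),YC)@Ci,n=3)
E
) | python3 -
```

```text
[ 15.4  -3.2 -61.2 -28.2 -15.6   6.9] [ 0.4 -0.5 -1.3] local nose mm [ -2.2  -0.3 -38.5] lean [ 0.3 -0.3]
3 x [0.09, 0.01, 0.08, 0.01, -0.02, -0.02]  then [0.0, 0.0, -0.01, 0.01, 0.01, 0.01]
```

>>> {"fn": "move_arm", "kwargs": {"plan": [[1,0.09,0.01,0.08,0,-0.02,0],[1,0.09,0.01,0.08,0,-0.02,0],[1,0.09,0,0.08,0,0,0],[1,0.03,0,0.01,0,0,0],[1,0,0,0,0,0,0],[1,0,0,0,0,0,0]]}}

```text
t: 36.45
eef_pos: [0.68, 0.096, 0.0952]
orientation: [-176.7, 61.6, -178.6]
ft_force: [0.3, -1.0, 0.1]
finger_gap: 0.315
gripper_force: 49.1
```

```bash
(cat st.py; cat <<'E'
p,e,n,_=cyl2(grab_frame("wrist"),A,.063,(-.058,.54,0,0));d=-np.array([1,p[3],p[1]]);d/=np.linalg.norm(d);W=R@A[:3,:3]@d;print("real lean",np.degrees(np.arctan(W[:2]/W[2])).round(1))
rows(A,cart(bore(3,0,47),YC,-1.5)@Ci,n=3)
E
) | python3 -
```

```text
[ 15.4  -1.7 -61.8 -30.6 -15.6   6.8] [ 0.3 -1.   0.1] local nose mm [  0.9   0.3 -46.7] lean [-0.  -0.3]
real lean [ 0.2 -0.3]
3 x [0.01, 0.0, 0.03, 0.01, 0.1, -0.02]  then [0.01, 0.01, -0.01, 0.0, 0.01, 0.01]
```

>>> {"fn": "move_arm", "kwargs": {"plan": [[1,0.01,0,0.03,0,0.1,0],[1,0.01,0,0.03,0,0.1,0],[0.8,0,0,0.02,0,0.1,0],[0.8,0,0,0,0,0,0],[0.64,0,0,0.03,0,0,0],[0.6,0,0,0.03,0,0,0],[0.5,0,0,0,0,0,0],[0.3,0,0,0,0,0,0],[0.3,0,0,0,0,0,0],[0.3,0,0,-0.4,0,0,0],[0.3,0,0,-0.8,0,0,0],[0.3,0,0,-0.8,0,0,0],[0.3,0,0,-0.8,0,0,0],[0.3,0,0,-0.8,0,0,0],[0.3,-0.4,0,-0.8,0,0.5,0],[0.3,-0.4,0,-0.8,0,0.5,0],[0.3,-0.4,0,-0.8,0,0.5,0],[0.3,0,0,0,0,0,0],[0.3,0,0,0,0,0,0]], "force": 20}}

```text
t: 38.08
eef_pos: [0.5713, 0.1022, 0.1989]
orientation: [-177.6, 52.9, -179.6]
ft_force: [0.9, 0.4, 0.1]
finger_gap: 0.699
gripper_force: 0.0
```

```bash
cat > stand.py <<'E'
from h import *
from rig import *
w=grab_frame("wrist");P=cloud(w);print(sense()["joint_pos"].round(1))
for i in(2,3):
    L=(P-bore(i,0,0))@Ro.from_euler('z',YC,degrees=True).as_matrix()
    a=[]
    for z in(.01,.035,.06,.085):
        k=L[inr(L,[(-.04,.02),(-.03,.03),(z,z+.01)])]
        if len(k)>20: a.append((z,np.percentile(k[:,0],1)+.014,np.percentile(k[:,1],[1,99]).mean()))
    a=np.array(a);print(i,(a*1000).round(1).tolist(),"lean",np.degrees(np.arctan([np.polyfit(a[:,0],a[:,j],1)[0] for j in(1,2)])).round(1))
    k=L[inr(L,[(-.045,.02),(-.025,.025),(.11,.145)])];print("top z",(.06+np.percentile(k[:,2],[95,99.5])).round(4))
E
python3 stand.py
```

```text
[ 20.2 -24.5 -52.2  11.7 -18.   12.3]
2 [[10.0, -3.5, -0.4], [35.0, -4.9, 0.5], [60.0, -6.1, 1.3], [85.0, -7.9, 2.3]] lean [-3.3  2. ]
top z [0.192  0.1924]
3 [[10.0, -3.3, -1.7], [35.0, -4.4, -3.0], [60.0, -5.2, -4.2], [85.0, -7.1, -5.1]] lean [-2.8 -2.6]
top z [0.1921 0.1925]
```

Both cold cartridges are fully home, heads at 0.192. Next I measure the door angle, check the carrier, and plan the closing arc.

```bash
cat >> h.py <<'E'
HG=B2[:2]-.046*xc[:2]+.157*yc[:2]
def door_angle(f):
    P=cloud(f);L=P[inr(P,[(.2,.62),(-.05,.70),(.15,.226)])][:,:2]-HG
    H=None
    best=None
    for ph in np.arange(-.05,2.5,.005):
        a=np.radians(YC-90)-ph;u=np.array([np.cos(a),np.sin(a)]);n=np.array([np.cos(a-np.pi/2),np.sin(a-np.pi/2)])
        s=L@u;o=L@n;k=((s>.05)&(s<.32)&(o>-.004)&(o<.013)).sum()
        if best is None or k>best[0]: best=(k,ph)
    return best
def dpt(ph,s,off):
    a=np.radians(YC-90)-ph;u=np.array([np.cos(a),np.sin(a)]);n=np.array([np.cos(a-np.pi/2),np.sin(a-np.pi/2)])
    return HG+s*u+off*n
E
python3 - <<'E'
from h import *
from rig import *
print("hinge",HG)
for n in("scene","side"):
    f=grab_frame(n);print(n,door_angle(f));carrier(f)
A=now();R=tool(0,90)
def P(p,z): M=np.eye(4);M[:3,:3]=R;M[:3,3]=[*p,z];return M
st=dpt(2.27,.22,.06);print("start",st)
M=rows(A,P([.43,.20],.30));M=rows(M,P(st,.30));M=rows(M,P(st,.16))
for ph in(2.27,1.6,.8,.1,0): print(ph,dpt(ph,.25,.009+.014).round(3))
E
```

```text
hinge [0.59236934 0.33572508]
scene (np.int64(486), np.float64(2.3699999999999988))
rect 335 [array([ 457.8, -190.9]), array([ 82.8, 140.5]), np.float64(3.3)] [[412.0, -123.0], [420.0, -263.0], [503.0, -259.0], [495.0, -118.0]] z 0.0491
side (np.int64(799), np.float64(2.359999999999999))
rect 138 [array([ 443.5, -141.7]), array([93.5, 43.8]), np.float64(35.5)] [[393.0, -151.0], [418.0, -187.0], [494.0, -132.0], [469.0, -97.0]] z 0.0482
start [0.47124759 0.52893357]
12 x [0.25, 0.32, -0.56, -0.04, 0.88, -0.01]  then [0.0, -0.02, 0.0, 0.04, -0.05, 0.0]
15 x [-0.11, 0.88, 0.0, 0.0, 0.0, 0.0]  then [0.0, -0.05, -0.01, 0.0, 0.0, 0.0]
7 x [0.0, 0.0, 0.8, 0.0, 0.0, 0.0]  then [0.0, 0.0, 0.0, 0.0, 0.0, 0.0]
2.27 [0.424 0.522]
1.6 [0.345 0.377]
0.8 [0.39  0.187]
0.1 [0.533 0.092]
0 [0.558 0.087]
```

>>> {"fn": "move_arm", "kwargs": {"plan": [[1,0.25,0.32,-0.56,-0.04,0.88,0],[1,0.25,0.32,-0.56,-0.04,0.88,0],[1,0.25,0.32,-0.56,-0.04,0.88,0],[1,0.25,0.32,-0.56,-0.04,0.88,0],[1,0.25,0.32,-0.56,-0.04,0.88,0],[1,0.25,0.32,-0.56,-0.04,0.88,0],[1,0.25,0.32,-0.56,-0.04,0.88,0],[1,0.25,0.32,-0.56,-0.04,0.88,0],[1,0.25,0.32,-0.56,-0.04,0.88,0],[1,0.25,0.32,-0.56,-0.04,0.88,0],[1,0.25,0.32,-0.56,-0.04,0.88,0],[1,0.25,0.32,-0.56,-0.04,0.88,0],[1,0,0,0,0.04,-0.05,0],[1,0,0,0,0,0,0]]}}

```text
t: 39.4
eef_pos: [0.4322, 0.2013, 0.2995]
orientation: [179.8, -0.0, 179.5]
ft_force: [-0.8, 0.2, 0.3]
finger_gap: 0.002
gripper_force: 0.0
```

>>> {"fn": "move_arm", "kwargs": {"plan": [[1,-0.17,0.91,0,0,0,0],[1,-0.17,0.91,0,0,0,0],[1,-0.17,0.91,0,0,0,0],[1,-0.17,0.91,0,0,0,0],[1,-0.17,0.91,0,0,0,0],[1,-0.17,0.91,0,0,0,0],[1,-0.17,0.91,0,0,0,0],[1,-0.17,0.91,0,0,0,0],[1,-0.17,0.91,0,0,0,0],[1,-0.17,0.91,0,0,0,0],[1,-0.17,0.91,0,0,0,0],[1,-0.17,0.91,0,0,0,0],[1,-0.17,0.91,0,0,0,0],[1,-0.17,0.91,0,0,0,0],[1,-0.17,0.91,0,0,0,0],[1,0,0,0,0,0,0],[1,0,0,0,0,0,0]]}}

```text
t: 40.82
eef_pos: [0.4979, 0.5427, 0.3004]
orientation: [179.9, 0.0, 179.6]
ft_force: [0.8, 0.4, -0.3]
finger_gap: 0.003
gripper_force: 0.0
```

```bash
python3 - <<'E'
from h import *
from rig import *
A=now();s=sense();print(A[:3,3].round(4),s["orientation"].round(1),s["joint_pos"].round(1),door_angle(grab_frame("scene")))
L=A[:2,3]-HG
a=np.radians(YC-90)-2.365;u=np.array([np.cos(a),np.sin(a)]);n=np.array([np.cos(a-np.pi/2),np.sin(a-np.pi/2)]);print("s,off",L@u,L@n)
R=tool(0,90)
def P(p,z): M=np.eye(4);M[:3,:3]=R;M[:3,3]=[*p,z];return M
M=P(A[:2,3],.16)
for ph in(2.3,2.05,1.8,1.55,1.3,1.05,.8,.55,.35,.18,.08):
    print(ph,end=" ");M=rows(M,P(dpt(ph,.25,.009+.014),.16),n=3 if ph>.4 else 4)
E
```

```text
[0.4979 0.5427 0.3004] [179.9   0.  179.6] [4.74e+01 3.86e+01 5.68e+01 1.08e+02 1.00e-01 4.79e+01] (np.int64(495), np.float64(2.3699999999999988))
s,off 0.2171629281136652 0.06789934533245572
2.3 3 x [0.91, -0.21, 0.0, 0.0, 0.0, 0.0]  then [-0.01, 0.0, 0.0, 0.0, 0.0, 0.0]
2.05 3 x [0.57, -0.61, 0.0, 0.0, 0.0, 0.0]  then [-0.01, -0.01, 0.0, 0.0, 0.0, 0.0]
1.8 3 x [0.39, -0.74, 0.0, 0.0, 0.0, 0.0]  then [0.01, 0.01, 0.0, 0.0, 0.0, 0.0]
1.55 3 x [0.2, -0.81, 0.0, 0.0, 0.0, 0.0]  then [0.0, 0.0, 0.0, 0.0, 0.0, 0.0]
1.3 3 x [-0.01, -0.84, 0.0, 0.0, 0.0, 0.0]  then [0.0, 0.01, 0.0, 0.0, 0.0, 0.0]
1.05 3 x [-0.21, -0.81, 0.0, 0.0, 0.0, 0.0]  then [-0.01, 0.01, 0.0, 0.0, 0.0, 0.0]
0.8 3 x [-0.41, -0.73, 0.0, 0.0, 0.0, 0.0]  then [0.01, 0.0, 0.0, 0.0, 0.0, 0.0]
0.55 3 x [-0.57, -0.6, 0.0, 0.0, 0.0, 0.0]  then [-0.01, -0.01, 0.0, 0.0, 0.0, 0.0]
0.35 4 x [-0.42, -0.28, 0.0, 0.0, 0.0, 0.0]  then [0.01, 0.01, 0.0, 0.0, 0.0, 0.0]
0.18 4 x [-0.39, -0.17, 0.0, 0.0, 0.0, 0.0]  then [-0.01, 0.01, 0.0, 0.0, 0.0, 0.0]
0.08 4 x [-0.24, -0.07, 0.0, 0.0, 0.0, 0.0]  then [-0.01, 0.01, 0.0, 0.0, 0.0, 0.0]
```

>>> {"fn": "move_arm", "kwargs": {"plan": [[1,0,0,0.87,0,0,0],[1,0,0,0.87,0,0,0],[1,0,0,0.87,0,0,0],[1,0,0,0.87,0,0,0],[1,0,0,0.87,0,0,0],[1,0,0,0.87,0,0,0],[1,0.5,-0.11,0,0,0,0],[1,0.5,-0.11,0,0,0,0],[1,0.5,-0.11,0,0,0,0],[1,0.4,-0.1,0,0,0,0],[1,0.4,-0.1,0,0,0,0],[1,0.4,-0.1,0,0,0,0],[1,0.29,-0.31,0,0,0,0],[1,0.29,-0.31,0,0,0,0],[1,0.29,-0.31,0,0,0,0],[1,0.29,-0.31,0,0,0,0],[1,0.29,-0.31,0,0,0,0],[1,0.29,-0.31,0,0,0,0]]}}

```text
t: 42.37
eef_pos: [0.3855, 0.4785, 0.1738]
orientation: [179.6, 0.2, 179.4]
ft_force: [0.4, -0.2, 0.3]
finger_gap: -0.0
gripper_force: 0.2
```

```bash
python3 - <<'E'
from h import *
from rig import *
s=sense();print(s["joint_pos"].round(1),s["ft_force"].round(1),door_angle(grab_frame("scene")),door_angle(grab_frame("side")))
E
```

```text
[51.1 16.7  6.2 79.1  0.1 51.7] [ 0.4 -0.2  0.3] (np.int64(142), np.float64(2.0349999999999993)) (np.int64(305), np.float64(1.989999999999999))
```

Door is moving (about 2.0 rad). Continuing the arc.

>>> {"fn": "move_arm", "kwargs": {"plan": [[1,0.26,-0.49,0,0,0,0],[1,0.26,-0.49,0,0,0,0],[1,0.26,-0.49,0,0,0,0],[1,0.26,-0.49,0,0,0,0],[1,0.2,-0.81,0,0,0,0],[1,0.2,-0.81,0,0,0,0],[1,0.2,-0.81,0,0,0,0],[1,-0.01,-0.84,0,0,0,0],[1,-0.01,-0.84,0,0,0,0],[1,-0.01,-0.84,0,0,0,0],[1,-0.21,-0.81,0,0,0,0],[1,-0.21,-0.81,0,0,0,0],[1,-0.21,-0.81,0,0,0,0],[1,-0.41,-0.73,0,0,0,0],[1,-0.41,-0.73,0,0,0,0],[1,-0.41,-0.73,0,0,0,0]]}}

```text
t: 43.8
eef_pos: [0.3899, 0.1912, 0.1716]
orientation: [179.7, 0.2, 179.5]
ft_force: [0.5, 1.4, 0.5]
finger_gap: 0.002
gripper_force: 0.2
```

```bash
python3 - <<'E'
from h import *
from rig import *
A=now();s=sense();d=door_angle(grab_frame("side"));print(A[:3,3].round(3),s["joint_pos"].round(1),s["ft_force"].round(1),d,door_angle(grab_frame("scene")))
R=tool(0,90)
def P(p,z): M=np.eye(4);M[:3,:3]=R;M[:3,3]=[*p,z];return M
M=A
for ph in(.55,.35,.18,.08,0):
    print(ph,end=" ");M=rows(M,P(dpt(ph,.25,.009+.014),.17),n=4)
E
```

```text
[0.39  0.191 0.172] [ 26.   -2.8 -16.3  76.1   0.2  26.5] [0.5 1.4 0.5] (np.int64(909), np.float64(0.8149999999999995)) (np.int64(1256), np.float64(0.7849999999999996))
0.55 4 x [-0.43, -0.49, 0.02, 0.02, 0.01, -0.03]  then [-0.02, -0.01, -0.02, -0.01, 0.0, 0.01]
0.35 4 x [-0.42, -0.28, 0.0, 0.0, 0.0, 0.0]  then [0.01, 0.01, 0.0, 0.0, 0.0, 0.0]
0.18 4 x [-0.39, -0.17, 0.0, 0.0, 0.0, 0.0]  then [-0.01, 0.01, 0.0, 0.0, 0.0, 0.0]
0.08 4 x [-0.24, -0.07, 0.0, 0.0, 0.0, 0.0]  then [0.0, 0.01, 0.0, 0.0, 0.0, 0.0]
0 4 x [-0.2, -0.03, 0.0, 0.0, 0.0, 0.0]  then [0.0, -0.02, 0.01, 0.0, 0.0, 0.0]
```

>>> {"fn": "move_arm", "kwargs": {"plan": [[1,-0.43,-0.49,0,0,0,0],[1,-0.43,-0.49,0,0,0,0],[1,-0.43,-0.49,0,0,0,0],[1,-0.43,-0.49,0,0,0,0],[1,-0.42,-0.28,0,0,0,0],[1,-0.42,-0.28,0,0,0,0],[1,-0.42,-0.28,0,0,0,0],[1,-0.42,-0.28,0,0,0,0],[1,-0.39,-0.17,0,0,0,0],[1,-0.39,-0.17,0,0,0,0],[1,-0.39,-0.17,0,0,0,0],[1,-0.39,-0.17,0,0,0,0],[1,-0.24,-0.07,0,0,0,0],[1,-0.24,-0.07,0,0,0,0],[1,-0.24,-0.07,0,0,0,0],[1,-0.24,-0.07,0,0,0,0],[1,0,0,0,0,0,0]]}}

```text
t: 45.32
eef_pos: [0.538, 0.0902, 0.1709]
orientation: [179.7, 0.1, 179.5]
ft_force: [-0.1, -0.2, 0.8]
finger_gap: -0.001
gripper_force: 0.0
```

>>> {"fn": "move_arm", "kwargs": {"plan": [[1,-0.12,0,0,0,0,0],[1,-0.12,0,0,0,0,0],[1,-0.12,0,0,0,0,0],[1,-0.12,0,0,0,0,0],[1,-0.12,0,0,0,0,0],[1,-0.12,0,0,0,0,0],[1,0,0,0,0,0,0]]}}

```text
t: 45.9
eef_pos: [0.5538, 0.0899, 0.1711]
orientation: [179.8, -0.0, 179.5]
ft_force: [-2.1, -1.0, 0.2]
finger_gap: -0.002
gripper_force: 0.8
```

```bash
python3 - <<'E'
from h import *
from rig import *
A=now();s=sense();print(A[:3,3].round(4),"tgt0",dpt(0,.25,.023),s["ft_force"].round(1),door_angle(grab_frame("side")),door_angle(grab_frame("scene")))
E
```

```text
[0.5538 0.0899 0.1711] tgt0 [0.55805227 0.08702578] [-2.1 -1.   0.2] (np.int64(987), np.float64(0.05499999999999995)) (np.int64(1357), np.float64(0.04999999999999995))
```

>>> {"fn": "move_arm", "kwargs": {"plan": [[1,-0.12,0,0,0,0,0],[1,-0.12,0,0,0,0,0],[1,-0.12,0,0,0,0,0],[1,0,0,0,0,0,0]]}}

```text
t: 46.33
eef_pos: [0.5614, 0.0901, 0.1711]
orientation: [179.7, -0.2, 179.5]
ft_force: [-13.7, -0.3, 5.1]
finger_gap: 0.002
gripper_force: 6.6
```

```bash
python3 - <<'E'
from h import *
from rig import *
A=now();s=sense();print(A[:3,3].round(4),s["ft_force"].round(1),door_angle(grab_frame("side")),door_angle(grab_frame("scene")))
E
```

```text
[0.5614 0.0901 0.1711] [-13.7  -0.3   5.1] (np.int64(980), np.float64(0.019999999999999962)) (np.int64(1326), np.float64(0.019999999999999962))
```

>>> {"fn": "move_arm", "kwargs": {"plan": [[1,-0.1,0,0,0,0,0],[1,-0.1,0,0,0,0,0],[1,0,0,0,0,0,0]]}}

```text
t: 46.68
eef_pos: [0.5611, 0.0901, 0.1711]
orientation: [179.7, -0.7, 179.5]
ft_force: [-32.6, -0.7, 14.6]
finger_gap: 0.001
gripper_force: 16.2
```

```bash
python3 - <<'E'
from h import *
from rig import *
A=now();s=sense();f=grab_frame("scene");print(A[:3,3].round(4),s["ft_force"].round(1),door_angle(grab_frame("side")),door_angle(f))
cv2.imwrite("pics/d1.png",cv2.resize(f["color"][140:300,150:400,::-1],None,fx=3,fy=3,interpolation=cv2.INTER_CUBIC))
E
```

```text
[0.5611 0.0901 0.1711] [-32.6  -0.7  14.6] (np.int64(988), np.float64(0.029999999999999957)) (np.int64(1325), np.float64(0.014999999999999972))
```

Force rose with no motion, so I'm backing off to see where the door sits.

>>> {"fn": "move_arm", "kwargs": {"plan": [[1,0.3,0,0,0,0,0],[1,0.5,0,0,0,0,0],[1,0.8,0,0,0,0,0],[1,0.8,0,0,0,0,0],[1,0.8,0,-0.5,0,0,0],[1,0.5,0,-0.8,0,0,0],[1,0,0,-0.8,0,0,0],[1,0,0,-0.8,0,0,0],[1,0,0,-0.8,0,0,0],[1,0,0,0,0,0,0]]}}

```text
t: 47.62
eef_pos: [0.4783, 0.0909, 0.2676]
orientation: [179.6, 0.5, 179.5]
ft_force: [0.4, -0.4, -0.1]
finger_gap: -0.003
gripper_force: 0.0
```

```bash
python3 - <<'E'
from h import *
from rig import *
for n in("scene","side"):
    f=grab_frame(n);P=cloud(f);L=(P-B2*[1,1,0])@Ro.from_euler('z',YC,degrees=True).as_matrix()
    q=L[inr(L,[(-.10,-.03),(-.17,.17),(.17,.225)])]
    for it in range(4):
        c=np.polyfit(q[:,1],q[:,0],1);r=q[:,0]-np.polyval(c,q[:,1]);q=q[abs(r)<.006]
    print(n,door_angle(f),"outer face x at y=+.157,-.157 mm",(np.polyval(c,[.157,-.157])*1000).round(1),"slope",c[0].round(4),len(q),q[:,1].min().round(3),q[:,1].max().round(3))
    # hood yaw check
    k=L[inr(L,[(-.03,.02),(-.14,.14),(.237,.246)])]
    k=[(y,np.percentile(k[abs(k[:,1]-y)<.015][:,0],2)) for y in np.arange(-.12,.13,.03) if (abs(k[:,1]-y)<.015).sum()>8]
    print("top points front x",np.round(np.array(k)*1000,1).tolist())
    k=L[inr(L,[(-.08,.02),(-.17,.17),(.225,.246)])]
    if n=="scene": cv2.imwrite("pics/d2.png",cv2.resize(f["color"][140:300,150:400,::-1],None,fx=3,fy=3,interpolation=cv2.INTER_CUBIC))
E
```

```text
scene (np.int64(1398), np.float64(0.019999999999999962)) outer face x at y=+.157,-.157 mm [-54.  -53.4] slope -0.0019 1219 -0.156 0.166
top points front x [[-120.0, -29.3], [-90.0, -28.8], [-60.0, -28.6], [-30.0, -29.2], [0.0, -28.4], [30.0, -27.3], [60.0, -28.9], [90.0, -28.0], [120.0, -29.1]]
side (np.int64(1068), np.float64(0.024999999999999953)) outer face x at y=+.157,-.157 mm [-56.5 -54.2] slope -0.0073 961 -0.107 0.166
top points front x [[-60.0, -28.5], [-30.0, -28.6], [0.0, -28.1], [30.0, -27.7], [60.0, -28.4], [90.0, -29.6], [120.0, -26.9]]
```

View pics/d2.png

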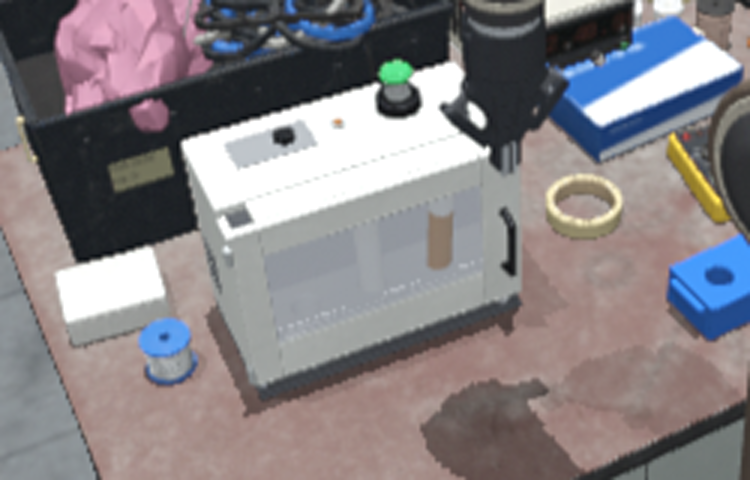

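The door is shut: its face is parallel to the cabinet at −54 mm at both ends, and the cartridges are visible through the window. Now the plunger.

>>> {"fn": "move_arm", "kwargs": {"plan": [[1,0,0,-0.85,0,0,0],[1,0,0,-0.85,0,0,0],[1,-0.83,0.06,0,0,0,0],[1,-0.83,0.06,0,0,0,0],[1,-0.83,0.06,0,0,0,0],[1,-0.83,0.06,0,0,0,0],[1,-0.83,0.06,0,0,0,0],[1,-0.83,0.06,0,0,0,0],[1,-0.83,0.06,0,0,0,0],[1,-0.83,0.06,0,0,0,0],[1,-0.83,0.06,0,0,0,0],[1,-0.83,0.06,0,0,0,0],[1,0,0,0.5,0,0,0],[1,0,0,0.5,0,0,0],[1,0,0,0.3,0,0,0],[1,0,0,0,0,0,0],[1,0,0,0,0,0,0]]}}

```text
t: 49.13
eef_pos: [0.6837, 0.1036, 0.2723]
orientation: [179.7, -0.1, 179.5]
ft_force: [-0.2, -0.1, 0.3]
finger_gap: 0.0
gripper_force: 0.0
```

```bash
python3 - <<'E'
from h import *
from rig import *
s=sense();print(s["eef_pos"].round(4),s["ft_force"].round(1),door_angle(grab_frame("scene")))
for n in("scene","side"):
    f=grab_frame(n);P=cloud(f);H=hsv(f);g=(H[...,0]>45)&(H[...,0]<80)&(H[...,1]>120)&inr(P,[(.64,.74),(.06,.16),(.25,.32)]);q=P[g];print(n,len(q),np.median(q,0).round(4) if len(q) else 0)
    k=P[inr(P,[(.64,.73),(.06,.16),(.293,.36)])];print("finger low z",np.percentile(k[:,2],[1,5]).round(4) if len(k) else 0, k[k[:,2]<.32].mean(0).round(4) if len(k) else 0)
E
```

```text
[0.6837 0.1036 0.2723] [-0.2 -0.1  0.3] (np.int64(1426), np.float64(0.014999999999999972))
scene 55 [0.6832 0.1095 0.2877]
finger low z [0.3096 0.3119] [0.6765 0.1055 0.3138]
side 0 0
finger low z 0 0
```

>>> {"fn": "move_arm", "kwargs": {"plan": [[1,-0.08,0.12,0.3,0,0,0],[1,0,0,0.3,0,0,0],[1,0,0,0.2,0,0,0],[1,0,0,0.15,0,0,0],[1,0,0,0.15,0,0,0],[1,0,0,0.1,0,0,0],[1,0,0,0,0,0,0]]}}

```text
t: 49.87
eef_pos: [0.6867, 0.1071, 0.2453]
orientation: [179.6, 0.3, 179.5]
ft_force: [1.0, 0.7, 7.9]
finger_gap: -0.001
gripper_force: 4.1
```

>>> {"fn": "move_arm", "kwargs": {"plan": [[1,0,0,0.12,0,0,0],[1,0,0,0.12,0,0,0],[1,0,0,0,0,0,0],[1,0,0,0,0,0,0]]}}

```text
t: 50.2
eef_pos: [0.6871, 0.1071, 0.2445]
orientation: [179.6, 0.7, 179.5]
ft_force: [-2.2, 0.1, 24.1]
finger_gap: -0.003
gripper_force: 12.0
```

```bash
python3 - <<'E'
from h import *
from rig import *
print(sense()["ft_force"].round(1))
for n in("scene","side"):
    f=grab_frame(n);P=cloud(f);H=hsv(f);g=(H[...,0]>45)&(H[...,0]<80)&(H[...,1]>120)&inr(P,[(.64,.74),(.06,.16),(.25,.32)]);q=P[g];print(n,len(q),np.percentile(q,[5,50,95],axis=0).round(4) if len(q) else 0)
    k=P[inr(P,[(.64,.73),(.06,.16),(.26,.30)])];print(len(k))
E
```

```text
[-2.2  0.1 24.1]
scene 36 [[0.6723 0.0974 0.2639]
 [0.6817 0.1158 0.2722]
 [0.6952 0.1216 0.276 ]]
101
side 0 0
0
```

Plunger is down about 14 mm and at its stop. I'll release, retreat, and do the final checks.

>>> {"fn": "move_arm", "kwargs": {"plan": [[1,0,0,-0.3,0,0,0],[1,0,0,-0.5,0,0,0],[1,0,0,-0.8,0,0,0],[1,0,0,-0.8,0,0,0],[1,0.8,0,-0.5,0,0,0],[1,0.8,0,0,0,0,0],[1,0.8,0,0,0,0,0],[1,0.8,0,0,0,0,0],[1,0.8,0,0,0,0,0],[1,0.8,0,0,0,0,0],[1,0.8,0,0,0,0,0],[1,0,0,0,0,0,0],[1,0,0,0,0,0,0]]}}

```text
t: 51.38
eef_pos: [0.5452, 0.1076, 0.3111]
orientation: [179.7, 0.2, 179.5]
ft_force: [1.1, -0.5, -0.2]
finger_gap: 0.001
gripper_force: 0.0
```

```bash
python3 - <<'E'
from h import *
from rig import *
s=sense();print(s["t"],s["eef_pos"].round(3),s["ft_force"].round(1))
ims=[]
for n in("scene","side"):
    f=grab_frame(n);P=cloud(f);H=hsv(f);G=(H[...,0]>45)&(H[...,0]<80)&(H[...,1]>120)
    q=P[G&inr(P,[(.64,.74),(.06,.16),(.25,.32)])];print(n,"plunger",len(q),np.median(q,0).round(4) if len(q) else 0,"door",door_angle(f));carrier(f)
    q=P[G&inr(P,[(.4,.55),(-.42,-.28),(.05,.2)])];print("green z",np.percentile(q[:,2],[2,99]).round(3) if len(q) else 0)
    q=P[(H[...,0]>20)&(H[...,0]<34)&(H[...,1]>120)&inr(P,[(.43,.53),(-.39,-.30),(.15,.22)])];print("cap",len(q),np.percentile(q[:,2],95).round(4) if len(q) else 0)
    ims.append(cv2.resize(f["color"],(400,250)))
cv2.imwrite("pics/fin.png",np.hstack([cv2.resize(f["color"][130:330,330:530],(500,500))])[:,:,::-1])
E
```

```text
51.3833 [0.545 0.108 0.311] [ 1.1 -0.5 -0.2]
scene plunger 61 [0.6832 0.1085 0.2878] door (np.int64(1419), np.float64(0.014999999999999972))
rect 170 [array([ 457.4, -249.3]), array([264.9,  67.1]), np.float64(88.6)] [[421.0, -381.0], [488.0, -383.0], [494.0, -118.0], [427.0, -116.0]] z 0.0492
white (array([ 0.4785, -0.348 ]), np.float64(0.0016), 36)
green (array([ 0.474 , -0.3455]), np.float64(0.003), 121)
green z [0.052 0.128]
cap 0 0
side plunger 0 0 door (np.int64(970), np.float64(0.03499999999999996))
rect 955 [array([ 459.6, -252.8]), array([ 87.5, 263.3]), np.float64(2.2)] [[411.0, -123.0], [421.0, -386.0], [508.0, -383.0], [498.0, -120.0]] z 0.0484
white (array([ 0.478 , -0.3499]), np.float64(0.0017), 27)
green (array([ 0.4728, -0.3457]), np.float64(0.0027), 118)
green z [0.072 0.182]
cap 28 0.1855
```

View pics/fin.png

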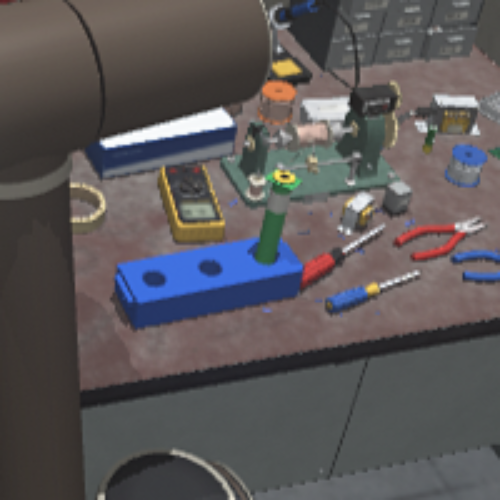

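```bash
python3 - <<'E'
from h import *
from rig import *
for n in("scene","side"):
    f=grab_frame(n);P=cloud(f);H=hsv(f);G=((H[...,0]>40)&(H[...,0]<85)&(H[...,1]>90))
    q=P[G&inr(P,[(.43,.53),(-.40,-.29),(.055,.172)])]
    if len(q)<40: continue
    def res(p):
        d=np.array([p[2],p[3],1]);d/=np.linalg.norm(d);return np.linalg.norm(np.cross(q-[p[0],p[1],.05],d),axis=1)-.014
    s=least_squares(res,[.468,-.338,.05,-.05],loss='soft_l1',f_scale=.002);print(n,len(q),s.x[:2].round(4),"lean deg",np.degrees(np.arctan(s.x[2:])).round(1),abs(s.fun).mean().round(4))
E
```

```text
scene 132 [ 0.4696 -0.3417] lean deg [ 5.3 -5.1] 0.0019
side 148 [ 0.4677 -0.3436] lean deg [ 6.4 -3.7] 0.0019
```

```bash
python3 -c "
from rig import *
print(sign_off())"
```

```text
the job is handed in; nothing more can be done
None
```

The changeover is done and handed in: green is in the carrier, white and amber are fully home in the cabinet, the door is shut, and the plunger went to its stop and sprang back; the cartridges lean slightly within their holes (about 4° in the cabinet, 7° for green).

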